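# Pack the slide send-out tray

### The job

Pack this case's send-out tray: lay the three shut flat slide mailers in the tray's long lane as one straight fanned row, every label end pointing to the tray's plain end (away from the small pocket), the first next to that end and each further one lapping about a third of its length over the one before, so that all three labels stay in view. Put the wax-filled tissue block, wax up, in the small end pocket. They hold glass and wax, so set them down and do not drop them, and leave the thick mailer, the open empty mailer and the empty cassette where they lie.

Things in the scene. Friction and masses are not known exactly. Their poses are not given: they have to be found in the camera images.
- tray: steel tray, 98 (x) x 286 (y) x 12 mm, fixed. Origin: underside centre; +y lengthwise to its plain end, to the robot's left within 0.1 rad; z up. Floor 3, walls 4 mm thick, 12 high. Inside x -45 to 45: long lane y -77 to +139 mm, small pocket y -139 to -81 (centre -110), a wall between. Mailer centres near y +87, +33, -21 mm fan the lane with laps of 30 mm
- mailer_a: shut flat one-slide mailer, one of three alike (any sequence): light grey plastic, 33 (x) x 84 (y) x 8 mm, loose, 35 g; ribbed cover, white paper label 24 mm long at one end. Starts flat on the worktop, label end to the robot's left within 0.4 rad. Origin: centre of the underside; +y lengthwise to the label end, z up. Take it across the 33 mm.
- mailer_b: as mailer_a, same size and axes. In the fan, a lapped mailer rests with its unlabelled end on the lane floor and leans on the unlabelled end of the one below: label end up, tilted about 0.15 rad, underside centre some 6 mm above the floor. Steps under 42 mm let it tip flat onto the one below.
- mailer_c: as mailer_a: shut flat mailer with ribbed cover and label, 33 x 84 x 8 mm, same origin and axes
- wax_block: tissue block: light grey cassette 28 (x) x 40 (y) x 7 mm filled with white wax that stands up 5 mm more, 24 x 30 mm, with a small brown tissue slice in it; loose, about 20 g. Lies wax up. Origin: centre of the underside; +y lengthwise to its sloped writing face, z up. Take it across the 28 mm; its yaw in the pocket is free
- thick_mailer: look-alike, to be left: five-slide mailer of the same outline, light grey, 33 x 84 mm, but 18 mm thick, with a darker ribbed push-on cap. Origin: centre of the underside, +y lengthwise to the label
- open_mailer: look-alike, to be left: empty mailer base without cover or label, light grey, 33 x 84 x 6 mm, an open shallow recess on top. Origin: centre of the underside, y lengthwise
- empty_cassette: look-alike, to be left: empty light grey cassette 28 x 40 x 7 mm, an open basket with a slotted floor and no wax. Origin: centre of the underside, +y lengthwise to its sloped face
Not all that is in view belongs to the job. What is shaped like the wax_block but green is not meant.

How it is judged:
By the outcome, as a careful person would: the job done as asked, in the order asked, and still so for the second after the job is handed in, with the robot touching nothing.
It also fails if it takes over 99 s, if anything falls off the work surface, if the arm or the gripper's body presses on something with over 40 N, if the wrist force passes 120 N, or if a joint passes its speed limit or range.

### The arm

A 7-joint arm with a two-finger parallel gripper is mounted at the origin on a cart in front of the work surface, level with it; the furniture and walls round the work are solid. World frame = base frame: x ahead of the robot, y to its left, z up, the work surface at z = 0. Lengths are in mm, angles in rad, forces in N, time in s.
With the tool pointing down it reaches from about 425 to 875 mm from the base axis. Payload 4.7 kg.
Tool frame: the origin (TCP) lies at the very end of the fingers, on their centre line; the grasp point (between the pads) lies 19 mm behind it; z points along the fingers, y is the line along which they close (so a half turn about z gives the same grasp; the last joint's range is limited). The gripper opens to 87 mm and grips with 3 to 60 N. Pads are 19 mm wide; open, the fingers measure 117 mm over their backs; the gripper's body (75 mm by 190 mm) begins 51 mm behind the grasp point.
Start: joints at [-1.118, 0.321, -0.07, 1.45, 0.023, 1.371, -0.057], TCP at [276.184, 588.429, 222.587] pointing down, gripper open.
Joint ranges: [-2.86, 2.86], [-0.3, 2.09], [-1.38, 1.24], [0.06, 2.45], [-1.56, 4.7], [0.09, 2.05], [-2.69, 2.69]. Speed limits (rad/s): [2.57, 2.57, 3.14, 3.14, 3.14, 3.14, 3.14].

### API

Orientations are given as a 3x3 rotation matrix whose columns are the frame's x, y, z axes.
In Python, from workcell import * gives the robot as it stands. The module is installed in compiled form; this text tells all that it offers.
- The arm moves only by the tool arm_command, never from a script. Its argument "deltas" is a list of rows, each an object of numbers: "dx", "dy", "dz": the shift along the tool's x, y, z normalised to -1 to 1, where 1 is 0.05 m; "wx", "wy", "wz": the turn, a rotation vector about the tool's x, y, z normalised to -1 to 1, where 1 is 8 degrees; "fingers": the opening, from 0 (shut) to 1 (fully open). A call has 1 to 5 rows; each row shifts and turns the commanded pose from where the row before left it, along the tool's axes as they then stand; what a row does not reach is not made up. A row lasts 1/10 s, in which the tool goes at most 50 mm and 8.59 degrees, less where a joint would pass 70% of its speed; a pose out of reach is approached as far as the arm can. A call with a number of a shift or a turn outside -1 to 1 is refused whole. A call with a gripper value outside its range is refused whole. The fingers move at their own pace and stop on an object; the grip force is fixed at half the most. Time passes only in rows, so rows that do not move let the fingers close. It gives the time, the measured TCP pose, the force, the opening and the grip force at its end, in the units of the state.
- state(): the state, without advancing time (a new reading comes with each control period).
- grab_frame(name): name is "scene" or "top"; returns a dict with "img" (420x560x3 uint8, red, green, blue), "fx", "fy", "cx", "cy" (pixels), "dist" ([k1, k2, p1, p2, k3] as OpenCV has them; the pictures are not rectified), "T" (4x4, takes a point from camera to world coordinates). Camera axes: x right, y down, z forward; pixel columns grow to the right and rows downward; lengths in mm; the calibration is good to about 2 mm. A picture is of the moment at which its call begins. There is no depth.
- sign_off(): hands the job in; it is judged then, once.
The state is a dict: "time_s": time; "qpos": joint angles; "qd": joint speeds; "tau": joint torques, N m; "tcp_pos": TCP position; "ee_rot": TCP orientation; "contact_force": force on the tool from outside, world axes, zero at the start; "wrist_torque": the same for the moment, N m; "finger_gap": finger opening in mm; "grasp_force": force on a finger pad.
Only numpy, scipy, OpenCV 4.12 (cv2) and the standard library are available. Lean on these libraries where they do the work, as an engineer would, in place of code of your own. Each camera call takes 0.05 s, during which the arm holds its last target. There are 200 camera calls.

## Working session

There is one attempt and no reset: what is moved stays moved. The work goes in short steps, Python scripts to look and compute and a tool call to move; the robot and the scene stay as the last step left them, time stands still between calls to the robot, and variables do not carry over. Pictures are saved under pics/ and viewed, at most 14 in all, crops included, and the job is handed in when it is done.

Besides the shell and the picture viewer there is one more tool, called after "Emit:" as name(argument=value, ...), one argument or row to a line, values as JSON. arm_command: Moves the arm, as the interface text tells. Scaled input: -1 to 1 covers 0.05 m each way for a shift and 8 degrees each way for a turn. Its arguments: {"type":"object","properties":{"deltas":{"type":"array"}},"required":["deltas"]}

```bash
mkdir -p pics
python3 - <<'E'
from workcell import *
import cv2,numpy as np
s=state();print(s)
for n in("scene","top"):
    f=grab_frame(n);np.save(f"{n}0.npy",f,allow_pickle=True);cv2.imwrite(f"pics/{n}0.png",f["img"][:,:,::-1]);print({k:v for k,v in f.items() if k!="img"})
E
```

```text
{'time_s': 0.0, 'qpos': array([-1.11791596,  0.32179913, -0.07009405,  1.45166551,  0.02260959,
        1.37080386, -0.0568738 ]), 'qd': array([-2.92700166e-04,  2.22752675e-05,  6.46358054e-04, -9.81833687e-04,
       -2.53771724e-05, -9.56410553e-04, -8.99867562e-04]), 'tau': array([-7.92085621e-05, -4.91299760e+01, -4.03940929e-01, -3.12528670e+01,
       -6.38210122e-02,  4.38462349e-02,  1.83838997e-04]), 'tcp_pos': array([275.95188732, 587.90562759, 221.48186078]), 'ee_rot': array([[-9.05299115e-01,  4.24774075e-01, -7.05844398e-04],
       [ 4.24774648e-01,  9.05297426e-01, -1.75180927e-03],
       [-1.05124046e-04, -1.88573619e-03, -9.99998216e-01]]), 'contact_force': array([0.25146941, 0.53602095, 0.90816415]), 'wrist_torque': array([-0.03529175, -0.01306522,  0.02051654]), 'grasp_force': 0.0, 'finger_gap': 87.01546109481625}
{'fx': 459.5032707877044, 'fy': 459.5032707877044, 'cx': 275.0694268895298, 'cy': 210.68553614726997, 'dist': array([-0.03049855,  0.        ,  0.        ,  0.        ,  0.        ]), 'T': array([[-7.13301296e-01, -4.65303416e-01,  5.24112576e-01,
         1.26874458e+02],
       [-7.00524852e-01,  4.50301946e-01, -5.53618180e-01,
         3.23716969e+02],
       [ 2.15915178e-02, -7.62050450e-01, -6.47157568e-01,
         5.90240537e+02],
       [ 0.00000000e+00,  0.00000000e+00,  0.00000000e+00,
         1.00000000e+00]])}
{'fx': 533.3566321060171, 'fy': 533.3566321060171, 'cx': 281.4656114771914, 'cy': 214.5809263609961, 'dist': array([-0.14740587,  0.        ,  0.        ,  0.        ,  0.        ]), 'T': array([[-1.60039498e-02, -9.96947084e-01,  7.64224182e-02,
         4.70304543e+02],
       [-9.99754027e-01,  1.71289777e-02,  1.40884201e-02,
        -1.61363608e+02],
       [-1.53544472e-02, -7.61781500e-02, -9.96975993e-01,
         1.01338274e+03],
       [ 0.00000000e+00,  0.00000000e+00,  0.00000000e+00,
         1.00000000e+00]])}
```

View pics/scene0.png

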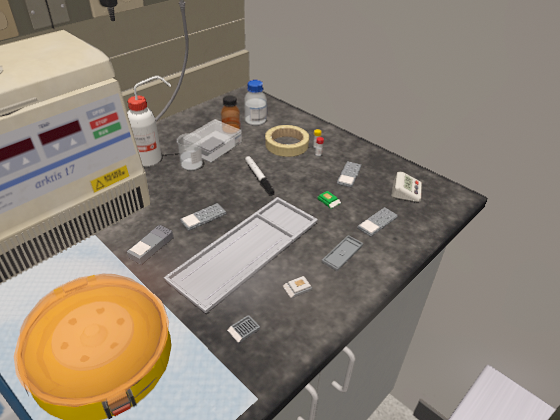

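View pics/top0.png

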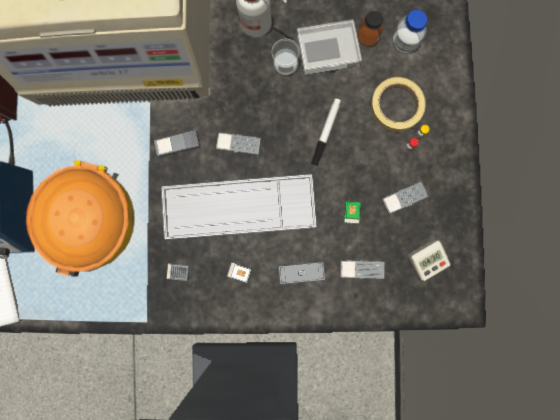

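```bash
cat > h.py <<'E'
import numpy as np,cv2
def K(f): return np.array([[f["fx"],0,f["cx"]],[0,f["fy"],f["cy"]],[0,0,1]])
def ray(f,p):
    u=cv2.undistortPoints(np.float64(p).reshape(-1,1,2),K(f),f["dist"]).reshape(-1,2)
    d=np.c_[u,np.ones(len(u))]@f["T"][:3,:3].T
    return f["T"][:3,3],d/np.linalg.norm(d,axis=1)[:,None]
def plane(f,p,z):
    o,d=ray(f,p); return o+d*((z-o[2])/d[:,2])[:,None]
def proj(f,P):
    Ti=np.linalg.inv(f["T"]); return cv2.projectPoints(np.float64(P).reshape(-1,1,3),cv2.Rodrigues(Ti[:3,:3])[0],Ti[:3,3],K(f),f["dist"])[0].reshape(-1,2)
def tri(f,p,g,q):
    o,d=ray(f,p);a,e=ray(g,q);out=[]
    for i in range(len(d)):
        A=np.c_[d[i],-e[i]];t=np.linalg.lstsq(A,a-o,rcond=None)[0]
        x=o+t[0]*d[i];y=a+t[1]*e[i];out.append(np.r_[(x+y)/2,np.linalg.norm(x-y)])
    return np.array(out)
def load(n): return np.load(n,allow_pickle=True).item()
E
python3 - <<'E'
from h import *
t=load("top0.npy");s=load("scene0.npy")
c=t["img"][120:295,150:430];cv2.imwrite("pics/c1.png",cv2.resize(c,(800,500),interpolation=cv2.INTER_CUBIC)[:,:,::-1])
c=s["img"][150:350,120:440];cv2.imwrite("pics/c2.png",cv2.resize(c,(800,500),interpolation=cv2.INTER_CUBIC)[:,:,::-1])
h=cv2.cvtColor(t["img"],cv2.COLOR_RGB2GRAY)
m=cv2.morphologyEx(((h>95)*255).astype(np.uint8),cv2.MORPH_CLOSE,np.ones((3,3)))
for c in cv2.findContours(m,cv2.RETR_EXTERNAL,cv2.CHAIN_APPROX_NONE)[0]:
    r=cv2.minAreaRect(c)
    if 150<cv2.contourArea(c)<15000 and r[0][1]>110 and 140<r[0][0]<460 and r[0][1]<300:
        P=plane(t,cv2.boxPoints(r),8);w=np.linalg.norm(P[1]-P[0]),np.linalg.norm(P[2]-P[1])
        e=(P[1]-P[0]) if w[0]>w[1] else P[2]-P[1]
        print(np.round(r[0]),np.round(P.mean(0)),np.round(w),round(np.arctan2(e[1],e[0]),3))
E
```

```text
[177. 272.] [442.  53.   8.] [30. 41.] -1.679
[302. 274.] [ 434. -185.    8.] [92. 47.] -1.588
[238. 272.] [440. -64.   8.] [30. 41.] -1.905
[362. 269.] [ 442. -297.    8.] [83. 34.] -1.591
[430. 259.] [ 459. -427.    8.] [70. 63.] -1.062
[352. 212.] [ 550. -280.    8.] [42. 29.] -0.084
[405. 197.] [ 576. -383.    8.] [86. 36.] -1.186
[236. 208.] [562. -61.   8.] [306. 129.] -1.591
[238. 143.] [686. -65.   8.] [36. 84.] -1.72
[325. 121.] [ 727. -234.    8.] [105.  35.] -0.404
```

View pics/c1.png

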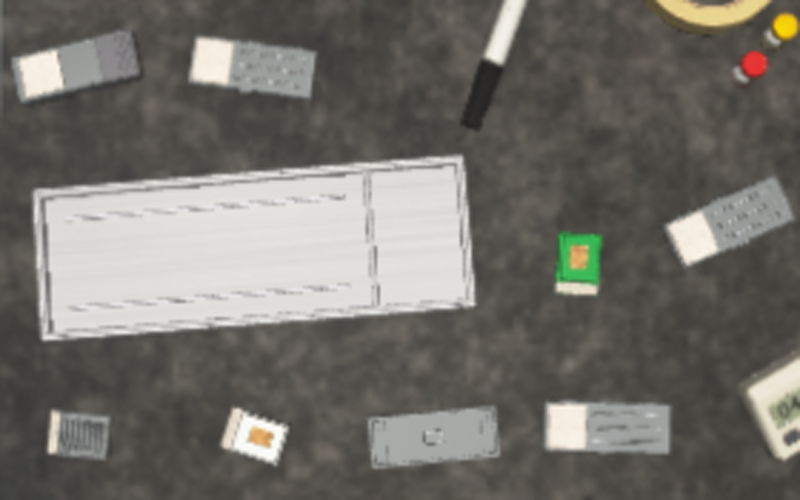

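View pics/c2.png

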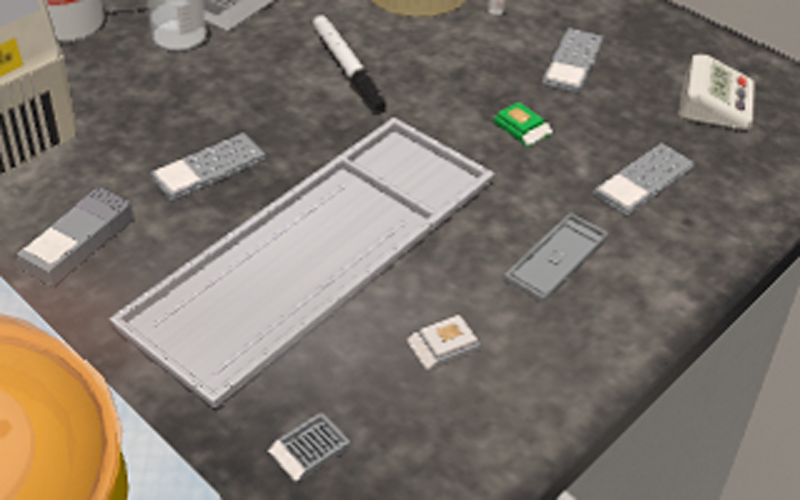

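```bash
cat >> h.py <<'E'
def comps(m,amin):
    n,l,st,c=cv2.connectedComponentsWithStats(m.astype(np.uint8),connectivity=8)
    return [(c[i],st[i,4],l==i) for i in range(1,n) if st[i,4]>=amin]
def hsv(f): return cv2.cvtColor(f["img"],cv2.COLOR_RGB2HSV)
def label(f):
    i=f["img"].astype(int); return (i[...,0]>165)&(i[...,0]-i[...,2]>5)&(i[...,0]-i[...,2]<45)
def brown(f):
    i=f["img"].astype(int); return (i[...,0]-i[...,2]>60)&(i[...,0]>130)
E
python3 - <<'E'
from h import *
t=load("top0.npy");s=load("scene0.npy")
def near(cs,p): return min(cs,key=lambda c:np.linalg.norm(c[0]-p)) 
lt,ls=comps(label(t),15),comps(label(s),15)
for n,p,q in (("A",(222,143),(190,219)),("B",(391,203),(345,180)),("C",(348,269),(368,226)),("thick",(164,146),(140,248))):
    a,b=near(lt,p),near(ls,q);print(n,a[:2],b[:2],np.round(tri(t,a[0],s,b[0]),1))
bt,bs=comps(brown(t),6),comps(brown(s),6)
a,b=near(bt,(241,272)),near(bs,(299,284));print("wax",a[:2],b[:2],np.round(tri(t,a[0],s,b[0]),1))
def quad(f,p,th=125):
    g=cv2.cvtColor(f["img"],cv2.COLOR_RGB2GRAY);m=cv2.morphologyEx((g>th).astype(np.uint8),cv2.MORPH_CLOSE,np.ones((5,5)))
    c=[c for c in cv2.findContours(m,0,1)[0] if cv2.pointPolygonTest(c,p,False)>=0][0]
    return cv2.approxPolyDP(cv2.convexHull(c),6,True).reshape(-1,2)
print(quad(t,(240.,207.)).tolist(),quad(s,(240.,255.)).tolist())
E
```

```text
A (array([224.05188679, 141.05660377]), np.int32(212)) (array([190.54666667, 219.97333333]), np.int32(150)) [[691.  -39.1   8.3   0. ]]
B (array([392.48372093, 202.80930233]), np.int32(215)) (array([346.03738318, 178.93457944]), np.int32(107)) [[ 5.661e+02 -3.585e+02  8.300e+00  2.000e-01]]
C (array([348.06140351, 268.57017544]), np.int32(228)) (array([368.84768212, 225.70860927]), np.int32(151)) [[ 4.434e+02 -2.707e+02  8.300e+00  1.000e-01]]
thick (array([163.92344498, 145.3062201 ]), np.int32(209)) (array([139.97740113, 247.83050847]), np.int32(177)) [[683.4  75.6  18.8   0. ]]
wax (array([240.75609756, 272.41463415]), np.int32(41)) (array([299.225, 282.475]), np.int32(40)) [[ 4.396e+02 -6.920e+01  1.210e+01  1.000e-01]]
[[311, 174], [315, 227], [164, 238], [162, 186]] [[317, 219], [264, 273], [205, 310], [164, 278], [276, 197]]
```

```bash
cat >> h.py <<'E'
def rect(f,p,z,th,half=45,k=4):
    x0,y0=int(p[0])-half,int(p[1])-half
    g=cv2.cvtColor(f["img"],cv2.COLOR_RGB2GRAY)[y0:y0+2*half,x0:x0+2*half]
    g=cv2.resize(g,None,fx=k,fy=k,interpolation=cv2.INTER_CUBIC)
    m=cv2.morphologyEx((g>th).astype(np.uint8),cv2.MORPH_CLOSE,np.ones((13,13)))
    m=cv2.morphologyEx(m,cv2.MORPH_OPEN,np.ones((13,13)))
    q=(float(half*k),float(half*k))
    c=[c for c in cv2.findContours(m,0,1)[0] if cv2.pointPolygonTest(c,q,False)>=0][0].reshape(-1,2)
    P=plane(f,(c+.5)/k-.5+[x0,y0],z)[:,:2].astype(np.float32)
    r=cv2.minAreaRect(P);b=cv2.boxPoints(r);e,w=b[1]-b[0],b[2]-b[1]
    if np.linalg.norm(e)<np.linalg.norm(w): e=w
    if e[1]<0:e=-e
    return np.array(r[0]),sorted(r[1]),np.arctan2(-e[0],e[1])  # yaw of +y axis
E
python3 - <<'E'
from h import *
t=load("top0.npy");s=load("scene0.npy")
L={"A":(691,-39.1),"B":(566.1,-358.5),"C":(443.4,-270.7)}
for n,p in (("A",(238,144)),("B",(405,197)),("C",(362,270)),("wax",(240,272))):
  for th in (95,110):
    try:
        c,w,y=rect(t,p,8,th)
        if n=='wax':c,w,y=rect(t,p,7,th,25)
        print(n,th,np.round(c,1),np.round(w,1),round(y,3), np.round(np.array(L[n])-c,1) if n in L else "", np.round(30*np.array([-np.sin(y),np.cos(y)]),1))
    except Exception as e: print(n,e)
print([ (np.round(a,1),np.round(b,1),round(c,3)) for a,b,c in [rect(t,(239,207),12,th,90) for th in(120,140)]])
print(np.round(tri(t,[(311,174),(315,227),(164,238),(162,186)],s,[(276,197),(317,219),(205,310),(164,278)]),1))
E
```

```text
A 95 [686.6 -65.4] [36.2 84.7] -0.153 [ 4.4 26.3] [ 4.6 29.7]
A 110 [686.4 -65.4] [34.9 83.6] -0.159 [ 4.6 26.3] [ 4.7 29.6]
B 95 [ 576.6 -383.4] [36.4 86.3] 0.383 [-10.5  24.9] [-11.2  27.8]
B 110 [ 576.6 -383. ] [35.3 84.5] 0.359 [-10.5  24.5] [-10.5  28.1]
C 95 [ 442.1 -297.1] [35.3 84.4] -0.038 [ 1.3 26.4] [ 1.1 30. ]
C 110 [ 442.1 -297.2] [33.5 83.2] -0.049 [ 1.3 26.5] [ 1.5 30. ]
wax 95 [439.6 -64.6] [31.3 42. ] -0.334  [ 9.8 28.3]
wax 110 [439.7 -64.6] [29.9 41.3] -0.348  [10.2 28.2]
[(array([564.3, -64.5]), array([103.4, 290.9]), np.float32(0.062)), (array([564.2, -64.6]), array([102.4, 290. ]), np.float32(0.063))]
[[ 6.240e+02 -2.040e+02  1.100e+01  1.500e+00]
 [ 5.222e+02 -2.101e+02  1.270e+01  9.000e-01]
 [ 5.058e+02  7.610e+01  1.070e+01  1.600e+00]
 [ 6.064e+02  8.150e+01  7.400e+00  2.000e-01]]
```

```bash
cat >> h.py <<'E'
def goal(x,y,z,yaw=None,tilt=0.,pos=None):
    """rows: first turn in place, then shift, in units of the move call; yaw = mailer yaw (tool x along +y local)"""
    from workcell import state
    from scipy.spatial.transform import Rotation as Ro
    s=state();R=s["ee_rot"];p=s["tcp_pos"]
    if yaw is not None:
        tx=np.array([-np.sin(yaw),np.cos(yaw),0]);tz=np.array([0,0,-1.]);G=np.c_[tx,np.cross(tz,tx),tz]@Ro.from_euler('y',tilt).as_matrix()
        w=Ro.from_matrix(R.T@G).as_rotvec()/np.radians(8);n=int(np.ceil(abs(w).max()));print("turn",np.round(w,2),"rows",n,np.round(w/max(n,1),3))
        R=G
    d=R.T@(np.array([x,y,z])-p)/50;n=int(np.ceil(abs(d).max()));print("shift",np.round(d,3),"rows",n,np.round(d/max(n,1),3))
    print("t",round(s["time_s"],1),"p",np.round(p,1),"gap",round(s["finger_gap"],1),"gf",round(s["grasp_force"],1),"F",np.round(s["contact_force"],1))
E
python3 - <<'E'
from h import *
t=load("top0.npy");s=load("scene0.npy")
print("machine base",plane(s,[(147,205)],0),plane(t,[(150,102),(198,100)],0))
print("machine top",tri(t,[(207,2)],s,[(107,45)]), "orange",tri(t,[(80,217)],s,[(95,330)]))
print("blue",plane(t,[(33,170),(33,250)],0),plane(s,[(20,400)],0))
goal(400,200,222,-.155)
E
```

```text
machine base [[795.44253285  -9.5663578    0.        ]] [[775.62623079 109.26520263   0.        ]
 [776.42166945  13.23555135   0.        ]]
machine top [[843.70225272 -36.38308964 297.55408141  31.67649188]] orange [[546.36023746 224.02800018  63.52717918   4.31727546]]
blue [[646.13270802 349.45423747   0.        ]
 [486.13323735 345.85916185   0.        ]] [[568.2982344 341.5348457   0.       ]]
turn [-0.01  0.01  9.22] rows 10 [-0.001  0.001  0.922]
shift [-7.283  3.648 -0.009] rows 8 [-0.91   0.456 -0.001]
t 0.1 p [276.  588.  221.6] gap 86.8 gf 0.0 F [-0.4 -0.3  0.7]
```

Run:
```python
from h import *
t=load("top0.npy");s=load("scene0.npy")
a=cv2.resize(t["img"][0:130,110:270],(480,390));b=cv2.resize(s["img"][20:240,60:180],(213,390))
cv2.imwrite("pics/c3.png",np.hstack([a,b])[:,:,::-1])
```

```text
(no output)
```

View pics/c3.png

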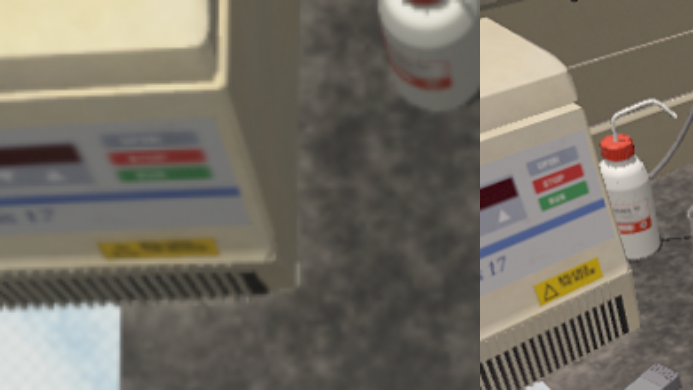

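Emit:
arm_command(
  deltas=[
    {"dx":-0.9,"dy":0.45,"fingers":0.7},
    {"dx":-0.9,"dy":0.45,"fingers":0.7},
    {"dx":-0.9,"dy":0.45,"fingers":0.7},
    {"dx":-0.9,"dy":0.45,"fingers":0.7},
    {"dx":-0.9,"dy":0.45,"fingers":0.7},
  ],
)

```text
$.deltas[0]: bad value
```

Emit:
arm_command(
  deltas=[
    {"dx":-0.9,"dy":0.45,"dz":0.0,"wx":0.0,"wy":0.0,"wz":0.0,"fingers":0.7},
    {"dx":-0.9,"dy":0.45,"dz":0.0,"wx":0.0,"wy":0.0,"wz":0.0,"fingers":0.7},
    {"dx":-0.9,"dy":0.45,"dz":0.0,"wx":0.0,"wy":0.0,"wz":0.0,"fingers":0.7},
  ],
)

```text
time_s: 0.4
tcp_pos: [427.3, 592.1, 222.3]
ee_rot: [[-0.906, 0.424, 0.0], [0.424, 0.906, -0.0], [-0.0, -0.0, -1.0]]
contact_force: [0.6, -0.2, 0.6]
finger_gap: 70.3
grasp_force: 0.0
```

Emit:
arm_command(
  deltas=[
    {"dx":-0.4,"dy":-0.9,"dz":0.0,"wx":0.0,"wy":0.0,"wz":0.0,"fingers":0.7},
    {"dx":-0.4,"dy":-0.9,"dz":0.0,"wx":0.0,"wy":0.0,"wz":0.0,"fingers":0.7},
    {"dx":-0.4,"dy":-0.9,"dz":0.0,"wx":0.0,"wy":0.0,"wz":0.0,"fingers":0.7},
    {"dx":-0.4,"dy":-0.9,"dz":0.0,"wx":0.0,"wy":0.0,"wz":0.0,"fingers":0.7},
    {"dx":-0.4,"dy":-0.9,"dz":0.0,"wx":0.0,"wy":0.0,"wz":0.0,"fingers":0.7},
  ],
)

```text
time_s: 0.9
tcp_pos: [420.7, 343.7, 221.9]
ee_rot: [[-0.905, 0.425, -0.001], [0.425, 0.905, -0.001], [0.0, -0.001, -1.0]]
contact_force: [0.6, -0.4, 0.1]
finger_gap: 60.5
grasp_force: 0.0
```

Emit:
arm_command(
  deltas=[
    {"dx":-0.4,"dy":-0.9,"dz":0.0,"wx":0.0,"wy":0.0,"wz":0.0,"fingers":0.7},
    {"dx":-0.4,"dy":-0.9,"dz":0.0,"wx":0.0,"wy":0.0,"wz":0.0,"fingers":0.7},
    {"dx":-0.4,"dy":-0.9,"dz":0.0,"wx":0.0,"wy":0.0,"wz":0.0,"fingers":0.7},
    {"dx":-0.4,"dy":-0.9,"dz":0.0,"wx":0.0,"wy":0.0,"wz":0.0,"fingers":0.7},
  ],
)

```text
time_s: 1.3
tcp_pos: [416.4, 147.0, 222.3]
ee_rot: [[-0.905, 0.425, -0.0], [0.425, 0.905, 0.0], [0.0, 0.0, -1.0]]
contact_force: [1.3, 0.0, 1.0]
finger_gap: 60.8
grasp_force: 0.0
```

Emit:
arm_command(
  deltas=[
    {"dx":0.0,"dy":0.0,"dz":0.0,"wx":0.0,"wy":0.0,"wz":0.94,"fingers":0.7},
    {"dx":0.0,"dy":0.0,"dz":0.0,"wx":0.0,"wy":0.0,"wz":0.94,"fingers":0.7},
    {"dx":0.0,"dy":0.0,"dz":0.0,"wx":0.0,"wy":0.0,"wz":0.94,"fingers":0.7},
    {"dx":0.0,"dy":0.0,"dz":0.0,"wx":0.0,"wy":0.0,"wz":0.94,"fingers":0.7},
    {"dx":0.0,"dy":0.0,"dz":0.0,"wx":0.0,"wy":0.0,"wz":0.94,"fingers":0.7},
  ],
)

```text
time_s: 1.8
tcp_pos: [416.7, 148.9, 222.2]
ee_rot: [[-0.453, 0.891, -0.001], [0.891, 0.453, -0.0], [0.0, -0.001, -1.0]]
contact_force: [-0.3, -0.2, -0.1]
finger_gap: 60.4
grasp_force: 0.0
```

Emit:
arm_command(
  deltas=[
    {"dx":0.0,"dy":0.0,"dz":0.0,"wx":0.0,"wy":0.0,"wz":0.94,"fingers":0.7},
    {"dx":0.0,"dy":0.0,"dz":0.0,"wx":0.0,"wy":0.0,"wz":0.94,"fingers":0.7},
    {"dx":0.0,"dy":0.0,"dz":0.0,"wx":0.0,"wy":0.0,"wz":0.94,"fingers":0.7},
    {"dx":0.0,"dy":0.0,"dz":0.0,"wx":0.0,"wy":0.0,"wz":0.94,"fingers":0.7},
  ],
)

```text
time_s: 2.2
tcp_pos: [416.7, 148.9, 222.2]
ee_rot: [[0.055, 0.999, -0.001], [0.999, -0.055, -0.0], [-0.0, -0.001, -1.0]]
contact_force: [0.5, -0.2, -0.1]
finger_gap: 60.6
grasp_force: 0.0
```

```bash
python3 -c "
from h import *
goal(442,-297,60,-.045)"
```

```text
turn [-0.    0.   -0.07] rows 1 [-0.004  0.002 -0.069]
shift [-8.886  0.906  3.244] rows 9 [-0.987  0.101  0.36 ]
t 2.2 p [416.7 148.9 222.2] gap 60.6 gf 0.0 F [ 0.5 -0.2 -0.1]
```

Emit:
arm_command(
  deltas=[
    {"dx":-0.987,"dy":0.17,"dz":0.2,"wx":0.0,"wy":0.0,"wz":-0.07,"fingers":0.65},
    {"dx":-0.987,"dy":0.17,"dz":0.2,"wx":0.0,"wy":0.0,"wz":0.0,"fingers":0.65},
    {"dx":-0.987,"dy":0.17,"dz":0.2,"wx":0.0,"wy":0.0,"wz":0.0,"fingers":0.65},
    {"dx":-0.987,"dy":0.1,"dz":0.2,"wx":0.0,"wy":0.0,"wz":0.0,"fingers":0.65},
    {"dx":-0.987,"dy":0.1,"dz":0.2,"wx":0.0,"wy":0.0,"wz":0.0,"fingers":0.65},
  ],
)

```text
time_s: 2.7
tcp_pos: [441.4, -96.5, 173.0]
ee_rot: [[0.039, 0.999, 0.0], [0.999, -0.039, 0.0], [0.0, 0.0, -1.0]]
contact_force: [0.4, 0.9, -0.4]
finger_gap: 56.6
grasp_force: 0.0
```

Emit:
arm_command(
  deltas=[
    {"dx":-0.987,"dy":0.1,"dz":0.5,"wx":0.0,"wy":0.0,"wz":0.0,"fingers":0.65},
    {"dx":-0.987,"dy":0.1,"dz":0.5,"wx":0.0,"wy":0.0,"wz":0.0,"fingers":0.65},
    {"dx":-0.987,"dy":0.0,"dz":0.6,"wx":0.0,"wy":0.0,"wz":0.0,"fingers":0.65},
    {"dx":-0.987,"dy":0.0,"dz":0.6,"wx":0.0,"wy":0.0,"wz":0.0,"fingers":0.65},
  ],
)

```text
time_s: 3.1
tcp_pos: [443.8, -270.7, 75.6]
ee_rot: [[0.039, 0.999, 0.001], [0.999, -0.039, -0.0], [-0.0, 0.001, -1.0]]
contact_force: [0.4, 0.6, -0.3]
finger_gap: 56.6
grasp_force: 0.0
```

```bash
python3 -c "
from h import *
goal(442,-297,3,-.045)"
```

```text
turn [0.01 0.   0.04] rows 1 [0.007 0.    0.043]
shift [-0.526 -0.012  1.453] rows 2 [-0.263 -0.006  0.726]
t 3.1 p [ 443.8 -270.7   75.6] gap 56.6 gf 0.0 F [ 0.4  0.6 -0.3]
```

Emit:
arm_command(
  deltas=[
    {"dx":-0.526,"dy":-0.02,"dz":0.2,"wx":0.0,"wy":0.0,"wz":0.0,"fingers":0.65},
    {"dx":0.0,"dy":0.0,"dz":0.6,"wx":0.0,"wy":0.0,"wz":0.0,"fingers":0.65},
    {"dx":0.0,"dy":0.0,"dz":0.45,"wx":0.0,"wy":0.0,"wz":0.0,"fingers":0.65},
    {"dx":0.0,"dy":0.0,"dz":0.2,"wx":0.0,"wy":0.0,"wz":0.0,"fingers":0.65},
  ],
)

```text
time_s: 3.5
tcp_pos: [440.0, -294.7, 1.5]
ee_rot: [[0.04, 0.999, -0.004], [0.999, -0.04, 0.002], [0.001, -0.004, -1.0]]
contact_force: [-1.2, 0.2, -0.2]
finger_gap: 56.2
grasp_force: 0.0
```

Emit:
arm_command(
  deltas=[
    {"dx":0.0,"dy":0.0,"dz":0.0,"wx":0.0,"wy":0.0,"wz":0.0,"fingers":0.2},
    {"dx":0.0,"dy":0.0,"dz":0.0,"wx":0.0,"wy":0.0,"wz":0.0,"fingers":0.2},
    {"dx":0.0,"dy":0.0,"dz":0.0,"wx":0.0,"wy":0.0,"wz":0.0,"fingers":0.2},
    {"dx":0.0,"dy":0.0,"dz":0.0,"wx":0.0,"wy":0.0,"wz":0.0,"fingers":0.2},
  ],
)

```text
time_s: 3.9
tcp_pos: [442.8, -295.6, 5.1]
ee_rot: [[0.039, 0.999, 0.002], [0.999, -0.039, -0.0], [-0.0, 0.002, -1.0]]
contact_force: [0.9, -0.5, 2.1]
finger_gap: 32.3
grasp_force: 22.0
```

Emit:
arm_command(
  deltas=[
    {"dx":0.0,"dy":0.0,"dz":0.0,"wx":0.0,"wy":0.0,"wz":0.0,"fingers":0.2},
    {"dx":0.0,"dy":0.0,"dz":0.0,"wx":0.0,"wy":0.0,"wz":0.0,"fingers":0.2},
  ],
)

```text
time_s: 4.1
tcp_pos: [442.8, -295.6, 5.0]
ee_rot: [[0.039, 0.999, 0.002], [0.999, -0.039, -0.0], [-0.0, 0.002, -1.0]]
contact_force: [-0.1, 0.3, 5.5]
finger_gap: 32.1
grasp_force: 30.0
```

```bash
python3 -c "
from h import *
from workcell import *
for i in range(4): print(state()['tcp_pos'],state()['contact_force'])
f=grab_frame('top');print(rect(f,(362,270),8,105))"
```

```text
[ 442.81802551 -295.60828228    5.03775503] [-0.06714152  0.34460583  5.48330988]
[ 442.81802551 -295.60828228    5.03775503] [-0.06714152  0.34460583  5.48330988]
[ 442.81802551 -295.60828228    5.03775503] [-0.06714152  0.34460583  5.48330988]
[ 442.81802551 -295.60828228    5.03775503] [-0.06714152  0.34460583  5.48330988]Traceback (most recent call last):
  File "<string>", line 5, in <module>
    f=grab_frame('top');print(rect(f,(362,270),8,105))
                              ~~~~^^^^^^^^^^^^^^^^^^^
  File "h.py", line 33, in rect
    c=[c for c in cv2.findContours(m,0,1)[0] if cv2.pointPolygonTest(c,q,False)>=0][0].reshape(-1,2)
      ~~~~~~~~~~~~~~~~~~~~~~~~~~~~~~~~~~~~~~~~~~~~~~~~~~~~~~~~~~~~~~~~~~~~~~~~~~~~~^^^
IndexError: list index out of range
```

Emit:
arm_command(
  deltas=[
    {"dx":0.0,"dy":0.0,"dz":-0.3,"wx":0.0,"wy":0.0,"wz":0.0,"fingers":0.2},
    {"dx":0.0,"dy":0.0,"dz":-0.6,"wx":0.0,"wy":0.0,"wz":0.0,"fingers":0.2},
    {"dx":0.0,"dy":0.0,"dz":-0.6,"wx":0.0,"wy":0.0,"wz":0.0,"fingers":0.2},
    {"dx":0.0,"dy":0.0,"dz":0.0,"wx":0.0,"wy":0.0,"wz":-0.71,"fingers":0.2},
    {"dx":0.0,"dy":0.0,"dz":0.0,"wx":0.0,"wy":0.0,"wz":0.0,"fingers":0.2},
  ],
)

```text
time_s: 4.65
tcp_pos: [442.6, -295.7, 80.6]
ee_rot: [[-0.06, 0.998, 0.003], [0.998, 0.06, -0.0], [-0.001, 0.003, -1.0]]
contact_force: [-0.7, 1.1, -0.4]
finger_gap: 32.0
grasp_force: 30.0
```

```bash
python3 -c "
from h import *
goal(559.1,23.8,40,.06)"
```

```text
turn [0.02 0.   0.  ] rows 1 [0.019 0.004 0.001]
shift [6.24  2.709 0.813] rows 7 [0.891 0.387 0.116]
t 4.7 p [ 442.6 -295.7   80.6] gap 32.0 gf 30.0 F [-0.7  1.1 -0.4]
```

Emit:
arm_command(
  deltas=[
    {"dx":0.78,"dy":0.34,"dz":0.0,"wx":0.02,"wy":0.0,"wz":0.0,"fingers":0.2},
    {"dx":0.78,"dy":0.34,"dz":0.0,"wx":0.0,"wy":0.0,"wz":0.0,"fingers":0.2},
    {"dx":0.78,"dy":0.34,"dz":0.0,"wx":0.0,"wy":0.0,"wz":0.0,"fingers":0.2},
    {"dx":0.78,"dy":0.34,"dz":0.0,"wx":0.0,"wy":0.0,"wz":0.0,"fingers":0.2},
    {"dx":0.78,"dy":0.34,"dz":0.0,"wx":0.0,"wy":0.0,"wz":0.0,"fingers":0.2},
  ],
)

```text
time_s: 5.15
tcp_pos: [514.8, -94.1, 78.5]
ee_rot: [[-0.057, 0.998, -0.004], [0.998, 0.057, -0.0], [0.0, -0.004, -1.0]]
contact_force: [0.2, -0.6, -0.5]
finger_gap: 32.1
grasp_force: 30.0
```

Emit:
arm_command(
  deltas=[
    {"dx":0.78,"dy":0.34,"dz":0.0,"wx":0.0,"wy":0.0,"wz":0.0,"fingers":0.2},
    {"dx":0.78,"dy":0.34,"dz":0.4,"wx":0.0,"wy":0.0,"wz":0.0,"fingers":0.2},
    {"dx":0.78,"dy":0.34,"dz":0.4,"wx":0.0,"wy":0.0,"wz":0.0,"fingers":0.2},
    {"dx":0.0,"dy":0.0,"dz":0.0,"wx":0.0,"wy":0.0,"wz":0.0,"fingers":0.2},
    {"dx":0.0,"dy":0.0,"dz":0.0,"wx":0.0,"wy":0.0,"wz":0.0,"fingers":0.2},
  ],
)

```text
time_s: 5.65
tcp_pos: [557.8, 25.0, 37.4]
ee_rot: [[-0.061, 0.998, -0.006], [0.998, 0.061, -0.001], [-0.001, -0.006, -1.0]]
contact_force: [-0.3, -1.5, -0.3]
finger_gap: 32.2
grasp_force: 30.0
```

```bash
python3 -c "
from h import *
from workcell import *
goal(559.1,23.8,8,.06)
t=grab_frame('top');s=grab_frame('scene')
a=cv2.resize(t['img'][130:280,150:330],(480,400));b=cv2.resize(s['img'][180:330,130:310],(480,400))
cv2.imwrite('pics/p1.png',cv2.resize(np.hstack([a,b]),(800,333))[:,:,::-1])"
```

```text
turn [-0.04  0.01  0.01] rows 1 [-0.043  0.007  0.005]
shift [-0.026  0.025  0.588] rows 1 [-0.026  0.025  0.588]
t 5.7 p [557.8  25.   37.4] gap 32.2 gf 30.0 F [-0.3 -1.5 -0.3]
```

View pics/p1.png

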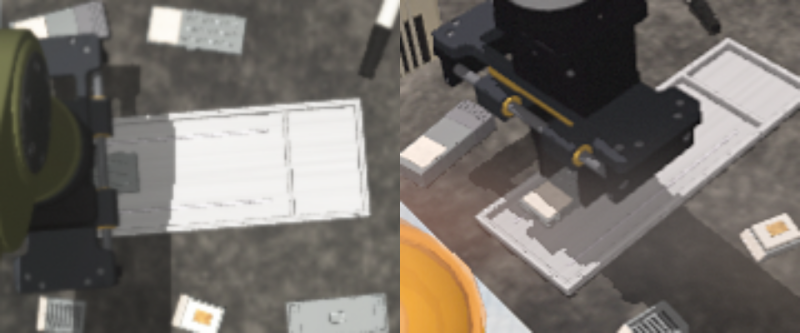

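Emit:
arm_command(
  deltas=[
    {"dx":-0.026,"dy":0.025,"dz":0.2,"wx":-0.04,"wy":0.0,"wz":0.0,"fingers":0.2},
    {"dx":0.0,"dy":0.0,"dz":0.2,"wx":0.0,"wy":0.0,"wz":0.0,"fingers":0.2},
    {"dx":0.0,"dy":0.0,"dz":0.14,"wx":0.0,"wy":0.0,"wz":0.0,"fingers":0.2},
    {"dx":0.0,"dy":0.0,"dz":0.0,"wx":0.0,"wy":0.0,"wz":0.0,"fingers":0.2},
  ],
)

```text
time_s: 6.15
tcp_pos: [558.9, 22.3, 10.1]
ee_rot: [[-0.059, 0.998, 0.0], [0.998, 0.059, -0.0], [-0.0, 0.0, -1.0]]
contact_force: [-0.4, -0.2, -0.3]
finger_gap: 32.0
grasp_force: 30.0
```

Emit:
arm_command(
  deltas=[
    {"dx":0.0,"dy":0.0,"dz":0.03,"wx":0.0,"wy":0.0,"wz":0.0,"fingers":0.2},
    {"dx":0.0,"dy":0.0,"dz":0.0,"wx":0.0,"wy":0.0,"wz":0.0,"fingers":0.2},
  ],
)

```text
time_s: 6.35
tcp_pos: [560.4, 22.9, 10.2]
ee_rot: [[-0.06, 0.998, 0.003], [0.998, 0.06, 0.0], [0.0, 0.003, -1.0]]
contact_force: [-0.1, -0.0, 0.3]
finger_gap: 31.6
grasp_force: 30.0
```

Emit:
arm_command(
  deltas=[
    {"dx":0.0,"dy":0.0,"dz":0.01,"wx":0.0,"wy":0.0,"wz":0.0,"fingers":0.2},
    {"dx":0.0,"dy":0.0,"dz":0.0,"wx":0.0,"wy":0.0,"wz":0.0,"fingers":0.2},
  ],
)

```text
time_s: 6.55
tcp_pos: [560.5, 23.0, 9.9]
ee_rot: [[-0.06, 0.998, 0.003], [0.998, 0.06, 0.0], [0.0, 0.003, -1.0]]
contact_force: [-0.2, -0.2, -0.8]
finger_gap: 32.4
grasp_force: 30.0
```

Emit:
arm_command(
  deltas=[
    {"dx":0.0,"dy":0.0,"dz":0.03,"wx":0.0,"wy":0.0,"wz":0.0,"fingers":0.2},
    {"dx":0.0,"dy":0.0,"dz":0.0,"wx":0.0,"wy":0.0,"wz":0.0,"fingers":0.2},
  ],
)

```text
time_s: 6.75
tcp_pos: [560.4, 23.0, 8.2]
ee_rot: [[-0.06, 0.998, 0.003], [0.998, 0.06, 0.0], [0.0, 0.003, -1.0]]
contact_force: [-0.3, -1.0, -0.8]
finger_gap: 31.8
grasp_force: 30.0
```

Emit:
arm_command(
  deltas=[
    {"dx":0.0,"dy":0.0,"dz":0.02,"wx":0.0,"wy":0.0,"wz":0.0,"fingers":0.2},
    {"dx":0.0,"dy":0.0,"dz":0.0,"wx":0.0,"wy":0.0,"wz":0.0,"fingers":0.2},
  ],
)

```text
time_s: 6.95
tcp_pos: [560.4, 23.0, 8.0]
ee_rot: [[-0.06, 0.998, 0.003], [0.998, 0.06, 0.001], [0.001, 0.003, -1.0]]
contact_force: [-2.1, 0.1, 6.3]
finger_gap: 32.1
grasp_force: 30.0
```

Emit:
arm_command(
  deltas=[
    {"dx":0.0,"dy":0.0,"dz":0.0,"wx":0.0,"wy":0.0,"wz":0.0,"fingers":0.5},
    {"dx":0.0,"dy":0.0,"dz":0.0,"wx":0.0,"wy":0.0,"wz":0.0,"fingers":0.5},
    {"dx":0.0,"dy":0.0,"dz":0.0,"wx":0.0,"wy":0.0,"wz":0.0,"fingers":0.5},
  ],
)

```text
time_s: 7.25
tcp_pos: [560.3, 22.9, 7.0]
ee_rot: [[-0.06, 0.998, 0.003], [0.998, 0.06, 0.0], [-0.0, 0.003, -1.0]]
contact_force: [1.0, -0.3, 0.1]
finger_gap: 42.2
grasp_force: 0.0
```

Emit:
arm_command(
  deltas=[
    {"dx":0.0,"dy":0.0,"dz":-0.3,"wx":0.0,"wy":0.0,"wz":0.0,"fingers":0.5},
    {"dx":0.0,"dy":0.0,"dz":-0.7,"wx":0.0,"wy":0.0,"wz":0.0,"fingers":0.65},
    {"dx":0.0,"dy":0.0,"dz":-0.7,"wx":0.0,"wy":0.0,"wz":0.0,"fingers":0.65},
    {"dx":0.0,"dy":0.0,"dz":-0.3,"wx":0.0,"wy":0.0,"wz":0.0,"fingers":0.65},
  ],
)

```text
time_s: 7.65
tcp_pos: [562.3, 22.8, 111.5]
ee_rot: [[-0.059, 0.998, 0.009], [0.998, 0.059, 0.001], [0.001, 0.009, -1.0]]
contact_force: [0.9, -1.3, 0.7]
finger_gap: 54.6
grasp_force: 0.0
```

```bash
python3 -c "
from h import *
goal(577.5,-386.5,60,.37)"
```

```text
turn [ 0.06  0.   -2.23] rows 3 [ 0.021  0.001 -0.742]
shift [-7.742 -2.676  1.03 ] rows 8 [-0.968 -0.335  0.129]
t 7.7 p [562.3  22.8 111.5] gap 54.6 gf 0.0 F [ 0.9 -1.3  0.7]
```

Emit:
arm_command(
  deltas=[
    {"dx":0.0,"dy":0.0,"dz":0.0,"wx":0.02,"wy":0.0,"wz":-0.74,"fingers":0.65},
    {"dx":0.0,"dy":0.0,"dz":0.0,"wx":0.02,"wy":0.0,"wz":-0.74,"fingers":0.65},
    {"dx":0.0,"dy":0.0,"dz":0.0,"wx":0.02,"wy":0.0,"wz":-0.74,"fingers":0.65},
    {"dx":-0.86,"dy":-0.3,"dz":0.0,"wx":0.0,"wy":0.0,"wz":0.0,"fingers":0.65},
    {"dx":-0.86,"dy":-0.3,"dz":0.0,"wx":0.0,"wy":0.0,"wz":0.0,"fingers":0.65},
  ],
)

```text
time_s: 8.15
tcp_pos: [563.2, -67.4, 107.4]
ee_rot: [[-0.366, 0.931, -0.005], [0.931, 0.366, -0.001], [0.001, -0.005, -1.0]]
contact_force: [0.9, -1.9, 0.3]
finger_gap: 56.6
grasp_force: 0.0
```

Emit:
arm_command(
  deltas=[
    {"dx":-0.86,"dy":-0.3,"dz":0.0,"wx":0.0,"wy":0.0,"wz":0.0,"fingers":0.65},
    {"dx":-0.86,"dy":-0.3,"dz":0.0,"wx":0.0,"wy":0.0,"wz":0.0,"fingers":0.65},
    {"dx":-0.86,"dy":-0.3,"dz":0.0,"wx":0.0,"wy":0.0,"wz":0.0,"fingers":0.65},
    {"dx":-0.86,"dy":-0.3,"dz":0.0,"wx":0.0,"wy":0.0,"wz":0.0,"fingers":0.65},
    {"dx":-0.86,"dy":-0.3,"dz":0.0,"wx":0.0,"wy":0.0,"wz":0.0,"fingers":0.65},
  ],
)

```text
time_s: 8.65
tcp_pos: [570.7, -297.3, 107.7]
ee_rot: [[-0.362, 0.932, -0.005], [0.932, 0.362, -0.001], [0.001, -0.005, -1.0]]
contact_force: [0.5, -0.6, 0.4]
finger_gap: 56.7
grasp_force: 0.0
```

Emit:
arm_command(
  deltas=[
    {"dx":-0.86,"dy":-0.3,"dz":0.4,"wx":0.0,"wy":0.0,"wz":0.0,"fingers":0.65},
    {"dx":-0.86,"dy":-0.28,"dz":0.5,"wx":0.0,"wy":0.0,"wz":0.0,"fingers":0.65},
    {"dx":0.0,"dy":0.0,"dz":0.0,"wx":0.0,"wy":0.0,"wz":0.0,"fingers":0.65},
    {"dx":0.0,"dy":0.0,"dz":0.0,"wx":0.0,"wy":0.0,"wz":0.0,"fingers":0.65},
  ],
)

```text
time_s: 9.05
tcp_pos: [573.0, -385.9, 62.0]
ee_rot: [[-0.359, 0.933, -0.008], [0.933, 0.359, -0.001], [0.002, -0.008, -1.0]]
contact_force: [-0.8, 1.0, 0.4]
finger_gap: 56.8
grasp_force: 0.0
```

```bash
python3 -c "
from h import *
from workcell import grab_frame
goal(578,-387,5,.37)
t=grab_frame('top');i=t['img'][130:250,150:330]
cv2.imwrite('pics/p2.png',cv2.resize(i,(720,480),interpolation=2)[:,:,::-1])
a=[c for c in comps(label(t),60) if 160<c[0][0]<260 and 180<c[0][1]<230]
for c in a: print(c[0],c[1],plane(t,c[0],11))"
```

```text
turn [-0.06 -0.02 -0.02] rows 1 [-0.057 -0.017 -0.023]
shift [-0.057  0.086  1.141] rows 2 [-0.028  0.043  0.57 ]
t 9.1 p [ 573.  -385.9   62. ] gap 56.8 gf 0.0 F [-0.8  1.   0.4]
[178.49137931 209.80172414] 232 [[559.62599149  48.57251965  11.        ]]
```

View pics/p2.png

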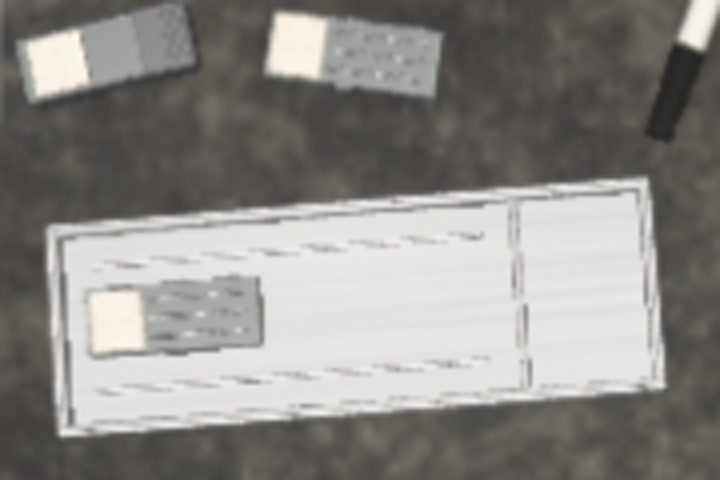

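Emit:
arm_command(
  deltas=[
    {"dx":-0.057,"dy":0.086,"dz":0.4,"wx":-0.06,"wy":-0.02,"wz":-0.02,"fingers":0.65},
    {"dx":0.0,"dy":0.0,"dz":0.4,"wx":0.0,"wy":0.0,"wz":0.0,"fingers":0.65},
    {"dx":0.0,"dy":0.0,"dz":0.26,"wx":0.0,"wy":0.0,"wz":0.0,"fingers":0.65},
    {"dx":0.0,"dy":0.0,"dz":0.1,"wx":0.0,"wy":0.0,"wz":0.0,"fingers":0.65},
    {"dx":0.0,"dy":0.0,"dz":0.0,"wx":0.0,"wy":0.0,"wz":0.0,"fingers":0.65},
  ],
)

```text
time_s: 9.6
tcp_pos: [580.0, -385.0, 5.5]
ee_rot: [[-0.365, 0.931, 0.003], [0.931, 0.365, -0.0], [-0.002, 0.003, -1.0]]
contact_force: [-0.3, 0.6, -0.1]
finger_gap: 56.9
grasp_force: 0.0
```

Emit:
arm_command(
  deltas=[
    {"dx":0.0,"dy":0.0,"dz":0.0,"wx":0.0,"wy":0.0,"wz":0.0,"fingers":0.2},
    {"dx":0.0,"dy":0.0,"dz":0.0,"wx":0.0,"wy":0.0,"wz":0.0,"fingers":0.2},
    {"dx":0.0,"dy":0.0,"dz":0.0,"wx":0.0,"wy":0.0,"wz":0.0,"fingers":0.2},
    {"dx":0.0,"dy":0.0,"dz":0.0,"wx":0.0,"wy":0.0,"wz":0.0,"fingers":0.2},
    {"dx":0.0,"dy":0.0,"dz":0.0,"wx":0.0,"wy":0.0,"wz":0.0,"fingers":0.2},
  ],
)

```text
time_s: 10.1
tcp_pos: [579.7, -386.5, 6.1]
ee_rot: [[-0.364, 0.931, 0.004], [0.932, 0.364, -0.002], [-0.003, 0.003, -1.0]]
contact_force: [-1.4, -0.1, 2.8]
finger_gap: 31.8
grasp_force: 30.0
```

Emit:
arm_command(
  deltas=[
    {"dx":0.0,"dy":0.0,"dz":0.0,"wx":0.0,"wy":0.0,"wz":0.0,"fingers":0.5},
    {"dx":0.0,"dy":0.0,"dz":0.0,"wx":0.0,"wy":0.0,"wz":0.0,"fingers":0.5},
    {"dx":0.0,"dy":0.0,"dz":0.06,"wx":0.0,"wy":0.0,"wz":0.0,"fingers":0.5},
    {"dx":0.0,"dy":0.0,"dz":0.0,"wx":0.0,"wy":0.0,"wz":0.0,"fingers":0.5},
  ],
)

```text
time_s: 10.5
tcp_pos: [579.3, -385.8, 1.7]
ee_rot: [[-0.364, 0.931, 0.003], [0.931, 0.364, -0.0], [-0.001, 0.002, -1.0]]
contact_force: [0.5, 0.1, 0.4]
finger_gap: 43.2
grasp_force: 0.0
```

Emit:
arm_command(
  deltas=[
    {"dx":0.0,"dy":0.0,"dz":0.0,"wx":0.0,"wy":0.0,"wz":0.0,"fingers":0.2},
    {"dx":0.0,"dy":0.0,"dz":0.0,"wx":0.0,"wy":0.0,"wz":0.0,"fingers":0.2},
    {"dx":0.0,"dy":0.0,"dz":0.0,"wx":0.0,"wy":0.0,"wz":0.0,"fingers":0.2},
    {"dx":0.0,"dy":0.0,"dz":0.0,"wx":0.0,"wy":0.0,"wz":0.0,"fingers":0.2},
  ],
)

```text
time_s: 10.9
tcp_pos: [579.6, -386.1, 2.4]
ee_rot: [[-0.364, 0.931, 0.003], [0.931, 0.364, -0.001], [-0.002, 0.003, -1.0]]
contact_force: [0.7, 0.7, -0.6]
finger_gap: 32.2
grasp_force: 30.0
```

Emit:
arm_command(
  deltas=[
    {"dx":0.0,"dy":0.0,"dz":-0.3,"wx":0.0,"wy":0.0,"wz":0.0,"fingers":0.2},
    {"dx":0.0,"dy":0.0,"dz":-0.6,"wx":0.0,"wy":0.0,"wz":0.0,"fingers":0.2},
    {"dx":0.0,"dy":0.0,"dz":-0.6,"wx":0.0,"wy":0.0,"wz":0.0,"fingers":0.2},
    {"dx":0.0,"dy":0.0,"dz":0.0,"wx":0.0,"wy":0.0,"wz":0.0,"fingers":0.2},
    {"dx":0.0,"dy":0.0,"dz":0.0,"wx":0.0,"wy":0.0,"wz":0.0,"fingers":0.2},
  ],
)

```text
time_s: 11.4
tcp_pos: [580.1, -386.6, 79.3]
ee_rot: [[-0.364, 0.931, 0.006], [0.931, 0.364, -0.002], [-0.004, 0.005, -1.0]]
contact_force: [-1.1, 0.7, -1.6]
finger_gap: 32.4
grasp_force: 30.0
```

```bash
python3 -c "
from h import *
goal(563.9,-35.5,60,.06,.147)"
```

```text
turn [-0.13  1.07  2.24] rows 3 [-0.042  0.356  0.745]
shift [6.896 0.099 1.412] rows 7 [0.985 0.014 0.202]
t 11.4 p [ 580.1 -386.6   79.3] gap 32.4 gf 30.0 F [-1.1  0.7 -1.6]
```

Emit:
arm_command(
  deltas=[
    {"dx":0.0,"dy":0.0,"dz":0.0,"wx":-0.042,"wy":0.356,"wz":0.745,"fingers":0.2},
    {"dx":0.0,"dy":0.0,"dz":0.0,"wx":-0.042,"wy":0.356,"wz":0.745,"fingers":0.2},
    {"dx":0.0,"dy":0.0,"dz":0.0,"wx":-0.042,"wy":0.356,"wz":0.745,"fingers":0.2},
    {"dx":0.86,"dy":0.012,"dz":0.17,"wx":0.0,"wy":0.0,"wz":0.0,"fingers":0.2},
    {"dx":0.86,"dy":0.012,"dz":0.17,"wx":0.0,"wy":0.0,"wz":0.0,"fingers":0.2},
  ],
)

```text
time_s: 11.9
tcp_pos: [573.0, -300.0, 71.1]
ee_rot: [[-0.054, 0.998, -0.014], [0.988, 0.055, 0.147], [0.147, -0.006, -0.989]]
contact_force: [1.9, 1.8, -0.3]
finger_gap: 32.6
grasp_force: 30.0
```

Emit:
arm_command(
  deltas=[
    {"dx":0.86,"dy":0.012,"dz":0.17,"wx":0.0,"wy":0.0,"wz":0.0,"fingers":0.2},
    {"dx":0.86,"dy":0.012,"dz":0.17,"wx":0.0,"wy":0.0,"wz":0.0,"fingers":0.2},
    {"dx":0.86,"dy":0.012,"dz":0.17,"wx":0.0,"wy":0.0,"wz":0.0,"fingers":0.2},
    {"dx":0.86,"dy":0.012,"dz":0.17,"wx":0.0,"wy":0.0,"wz":0.0,"fingers":0.2},
    {"dx":0.86,"dy":0.012,"dz":0.17,"wx":0.0,"wy":0.0,"wz":0.0,"fingers":0.2},
  ],
)

```text
time_s: 12.4
tcp_pos: [563.8, -77.8, 62.0]
ee_rot: [[-0.059, 0.998, -0.013], [0.987, 0.06, 0.147], [0.148, -0.004, -0.989]]
contact_force: [0.5, 0.3, -0.4]
finger_gap: 32.0
grasp_force: 30.0
```

Emit:
arm_command(
  deltas=[
    {"dx":0.86,"dy":0.012,"dz":0.17,"wx":0.0,"wy":0.0,"wz":0.0,"fingers":0.2},
    {"dx":0.0,"dy":0.0,"dz":0.0,"wx":0.0,"wy":0.0,"wz":0.0,"fingers":0.2},
    {"dx":0.0,"dy":0.0,"dz":0.0,"wx":0.0,"wy":0.0,"wz":0.0,"fingers":0.2},
  ],
)

```text
time_s: 12.7
tcp_pos: [562.1, -34.5, 60.1]
ee_rot: [[-0.062, 0.998, -0.014], [0.987, 0.064, 0.147], [0.148, -0.004, -0.989]]
contact_force: [-0.2, -1.4, -0.5]
finger_gap: 32.4
grasp_force: 30.0
```

```bash
python3 -c "
from h import *
goal(563.9,-35.5,30,.06,.147)"
```

```text
turn [-0.03 -0.01  0.02] rows 1 [-0.034 -0.009  0.022]
shift [-0.109  0.034  0.593] rows 1 [-0.109  0.034  0.593]
t 12.7 p [562.1 -34.5  60.1] gap 32.4 gf 30.0 F [-0.2 -1.4 -0.5]
```

Emit:
arm_command(
  deltas=[
    {"dx":-0.055,"dy":0.017,"dz":0.3,"wx":-0.03,"wy":-0.01,"wz":0.02,"fingers":0.2},
    {"dx":-0.055,"dy":0.017,"dz":0.3,"wx":0.0,"wy":0.0,"wz":0.0,"fingers":0.2},
    {"dx":0.0,"dy":0.0,"dz":0.0,"wx":0.0,"wy":0.0,"wz":0.0,"fingers":0.2},
    {"dx":0.0,"dy":0.0,"dz":0.0,"wx":0.0,"wy":0.0,"wz":0.0,"fingers":0.2},
  ],
)

```text
time_s: 13.1
tcp_pos: [564.2, -38.3, 29.8]
ee_rot: [[-0.054, 0.998, -0.008], [0.988, 0.055, 0.145], [0.146, -0.0, -0.989]]
contact_force: [-0.7, 0.3, -0.4]
finger_gap: 32.1
grasp_force: 30.0
```

```bash
python3 -c "
from h import *
goal(563.9,-35.5,11,.06,.147)
from workcell import *
s=grab_frame('scene')
cv2.imwrite('pics/p3.png',cv2.resize(s['img'][190:320,150:300],(600,520),interpolation=2)[:,:,::-1])"
```

```text
turn [ 0.    0.01 -0.04] rows 1 [ 0.002  0.005 -0.035]
shift [ 0.    -0.002  0.38 ] rows 1 [ 0.    -0.002  0.38 ]
t 13.1 p [564.2 -38.3  29.8] gap 32.1 gf 30.0 F [-0.7  0.3 -0.4]
```

View pics/p3.png

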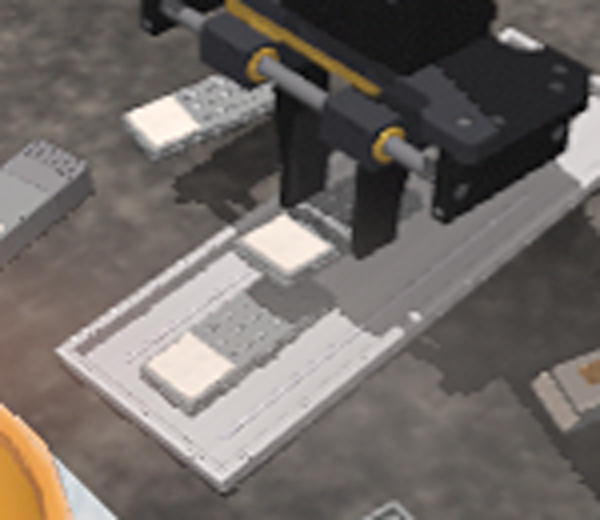

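Emit:
arm_command(
  deltas=[
    {"dx":0.0,"dy":0.0,"dz":0.15,"wx":0.0,"wy":0.0,"wz":-0.04,"fingers":0.2},
    {"dx":0.0,"dy":0.0,"dz":0.13,"wx":0.0,"wy":0.0,"wz":0.0,"fingers":0.2},
    {"dx":0.0,"dy":0.0,"dz":0.0,"wx":0.0,"wy":0.0,"wz":0.0,"fingers":0.2},
    {"dx":0.0,"dy":0.0,"dz":0.0,"wx":0.0,"wy":0.0,"wz":0.0,"fingers":0.2},
  ],
)

```text
time_s: 13.55
tcp_pos: [564.5, -34.9, 16.4]
ee_rot: [[-0.062, 0.998, -0.007], [0.987, 0.063, 0.146], [0.146, 0.002, -0.989]]
contact_force: [0.1, -0.3, -0.3]
finger_gap: 32.1
grasp_force: 30.0
```

Emit:
arm_command(
  deltas=[
    {"dx":0.0,"dy":0.0,"dz":0.04,"wx":0.0,"wy":0.0,"wz":0.0,"fingers":0.2},
    {"dx":0.0,"dy":0.0,"dz":0.0,"wx":0.0,"wy":0.0,"wz":0.0,"fingers":0.2},
    {"dx":0.0,"dy":0.0,"dz":0.0,"wx":0.0,"wy":0.0,"wz":0.0,"fingers":0.2},
  ],
)

```text
time_s: 13.85
tcp_pos: [564.8, -34.8, 14.8]
ee_rot: [[-0.062, 0.998, -0.007], [0.987, 0.062, 0.146], [0.146, 0.002, -0.989]]
contact_force: [-0.1, -0.6, -0.7]
finger_gap: 32.5
grasp_force: 30.0
```

Emit:
arm_command(
  deltas=[
    {"dx":-0.01,"dy":-0.01,"dz":0.04,"wx":0.0,"wy":0.0,"wz":0.0,"fingers":0.2},
    {"dx":0.0,"dy":0.0,"dz":0.0,"wx":0.0,"wy":0.0,"wz":0.0,"fingers":0.2},
    {"dx":0.0,"dy":0.0,"dz":0.0,"wx":0.0,"wy":0.0,"wz":0.0,"fingers":0.2},
  ],
)

```text
time_s: 14.15
tcp_pos: [564.1, -35.1, 12.6]
ee_rot: [[-0.062, 0.998, -0.007], [0.987, 0.062, 0.146], [0.146, 0.002, -0.989]]
contact_force: [0.1, -0.4, -0.5]
finger_gap: 32.3
grasp_force: 30.0
```

Emit:
arm_command(
  deltas=[
    {"dx":-0.01,"dy":0.0,"dz":0.025,"wx":0.0,"wy":0.0,"wz":0.0,"fingers":0.2},
    {"dx":0.0,"dy":0.0,"dz":0.0,"wx":0.0,"wy":0.0,"wz":0.0,"fingers":0.2},
    {"dx":0.0,"dy":0.0,"dz":0.0,"wx":0.0,"wy":0.0,"wz":0.0,"fingers":0.2},
  ],
)

```text
time_s: 14.45
tcp_pos: [564.2, -35.3, 11.3]
ee_rot: [[-0.062, 0.998, -0.007], [0.987, 0.062, 0.146], [0.146, 0.002, -0.989]]
contact_force: [-0.4, 0.3, -1.1]
finger_gap: 32.5
grasp_force: 30.0
```

Emit:
arm_command(
  deltas=[
    {"dx":0.0,"dy":0.0,"dz":0.015,"wx":0.0,"wy":0.0,"wz":0.0,"fingers":0.2},
    {"dx":0.0,"dy":0.0,"dz":0.0,"wx":0.0,"wy":0.0,"wz":0.0,"fingers":0.2},
    {"dx":0.0,"dy":0.0,"dz":0.0,"wx":0.0,"wy":0.0,"wz":0.0,"fingers":0.2},
  ],
)

```text
time_s: 14.75
tcp_pos: [564.3, -35.3, 10.9]
ee_rot: [[-0.062, 0.998, -0.007], [0.987, 0.062, 0.146], [0.146, 0.002, -0.989]]
contact_force: [-0.9, -0.8, 3.7]
finger_gap: 32.6
grasp_force: 30.0
```

Emit:
arm_command(
  deltas=[
    {"dx":0.0,"dy":0.0,"dz":0.01,"wx":0.0,"wy":0.0,"wz":0.0,"fingers":0.2},
    {"dx":0.0,"dy":0.0,"dz":0.0,"wx":0.0,"wy":0.0,"wz":0.0,"fingers":0.2},
    {"dx":0.0,"dy":0.0,"dz":0.0,"wx":0.0,"wy":0.0,"wz":0.0,"fingers":0.2},
  ],
)

```text
time_s: 15.05
tcp_pos: [564.3, -35.3, 10.9]
ee_rot: [[-0.062, 0.998, -0.007], [0.987, 0.062, 0.146], [0.147, 0.002, -0.989]]
contact_force: [-2.5, 0.0, 7.0]
finger_gap: 32.4
grasp_force: 30.0
```

Emit:
arm_command(
  deltas=[
    {"dx":0.0,"dy":0.0,"dz":0.0,"wx":0.0,"wy":0.0,"wz":0.0,"fingers":0.48},
    {"dx":0.0,"dy":0.0,"dz":0.0,"wx":0.0,"wy":0.0,"wz":0.0,"fingers":0.48},
    {"dx":0.0,"dy":0.0,"dz":0.0,"wx":0.0,"wy":0.0,"wz":0.0,"fingers":0.48},
  ],
)

```text
time_s: 15.35
tcp_pos: [564.1, -35.0, 9.8]
ee_rot: [[-0.062, 0.998, -0.007], [0.987, 0.062, 0.146], [0.146, 0.002, -0.989]]
contact_force: [-0.3, -0.2, -0.9]
finger_gap: 41.3
grasp_force: 0.0
```

Emit:
arm_command(
  deltas=[
    {"dx":0.0,"dy":0.0,"dz":-0.2,"wx":0.0,"wy":0.0,"wz":0.0,"fingers":0.48},
    {"dx":0.0,"dy":0.0,"dz":-0.6,"wx":0.0,"wy":0.0,"wz":0.0,"fingers":0.6},
    {"dx":0.0,"dy":0.0,"dz":-0.6,"wx":0.0,"wy":0.0,"wz":0.0,"fingers":0.65},
    {"dx":0.0,"dy":0.0,"dz":0.0,"wx":0.0,"wy":0.0,"wz":0.0,"fingers":0.65},
  ],
)

```text
time_s: 15.75
tcp_pos: [568.1, -46.9, 84.2]
ee_rot: [[-0.062, 0.998, 0.002], [0.987, 0.061, 0.146], [0.145, 0.011, -0.989]]
contact_force: [0.8, -0.2, 0.1]
finger_gap: 54.2
grasp_force: 0.0
```

```bash
python3 -c "
from h import *
goal(685.3,-73.3,70,-.156)"
```

```text
turn [-0.04 -1.05  1.56] rows 2 [-0.019 -0.524  0.778]
shift [-0.157  2.398  0.284] rows 3 [-0.052  0.799  0.095]
t 15.8 p [568.1 -46.9  84.2] gap 54.2 gf 0.0 F [ 0.8 -0.2  0.1]
```

Emit:
arm_command(
  deltas=[
    {"dx":0.0,"dy":0.0,"dz":0.0,"wx":-0.02,"wy":-0.525,"wz":0.78,"fingers":0.65},
    {"dx":0.0,"dy":0.0,"dz":0.0,"wx":-0.02,"wy":-0.525,"wz":0.78,"fingers":0.65},
    {"dx":-0.05,"dy":0.8,"dz":0.0,"wx":0.0,"wy":0.0,"wz":0.0,"fingers":0.65},
    {"dx":-0.05,"dy":0.8,"dz":0.0,"wx":0.0,"wy":0.0,"wz":0.0,"fingers":0.65},
    {"dx":-0.05,"dy":0.8,"dz":0.0,"wx":0.0,"wy":0.0,"wz":0.0,"fingers":0.65},
  ],
)

```text
time_s: 16.25
tcp_pos: [683.3, -70.3, 78.2]
ee_rot: [[0.153, 0.988, -0.008], [0.988, -0.153, 0.001], [-0.001, -0.008, -1.0]]
contact_force: [0.8, 0.3, 1.2]
finger_gap: 56.6
grasp_force: 0.0
```

Emit:
arm_command(
  deltas=[
    {"dx":0.0,"dy":0.0,"dz":0.0,"wx":0.0,"wy":0.0,"wz":0.0,"fingers":0.65},
    {"dx":0.0,"dy":0.0,"dz":0.0,"wx":0.0,"wy":0.0,"wz":0.0,"fingers":0.65},
    {"dx":0.0,"dy":0.0,"dz":0.0,"wx":0.0,"wy":0.0,"wz":0.0,"fingers":0.65},
  ],
)

```text
time_s: 16.55
tcp_pos: [681.0, -71.2, 78.0]
ee_rot: [[0.155, 0.988, -0.01], [0.988, -0.155, 0.001], [-0.001, -0.01, -1.0]]
contact_force: [-0.5, -0.6, 0.9]
finger_gap: 56.5
grasp_force: 0.0
```

```bash
python3 -c "
from h import *
from workcell import *
goal(685.3,-73.3,2.5,-.156)
s=grab_frame('scene')
cv2.imwrite('pics/p4.png',cv2.resize(s['img'][160:320,130:330],(800,640),interpolation=2)[:600,:,::-1])"
```

```text
turn [-0.07  0.01  0.  ] rows 1 [-0.068  0.007  0.005]
shift [-0.029  0.092  1.51 ] rows 2 [-0.014  0.046  0.755]
t 16.6 p [681.  -71.2  78. ] gap 56.5 gf 0.0 F [-0.5 -0.6  0.9]
```

View pics/p4.png

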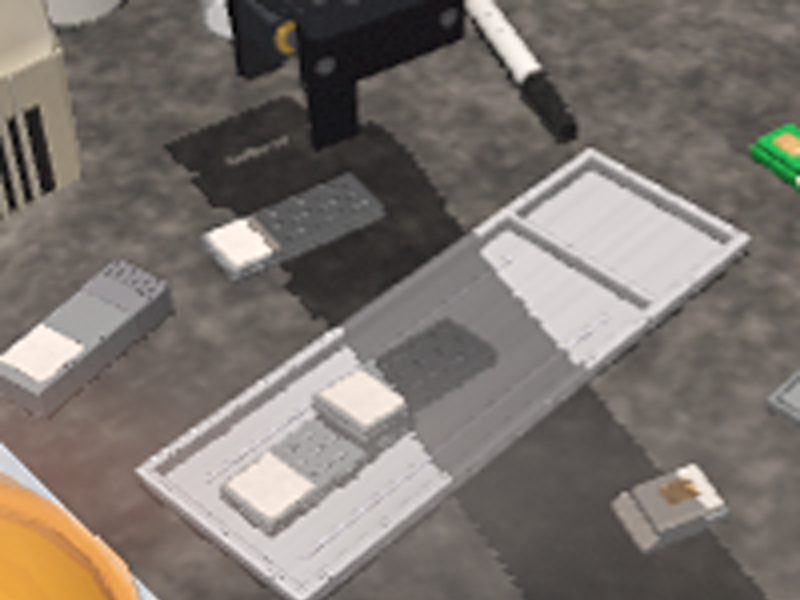

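Emit:
arm_command(
  deltas=[
    {"dx":-0.03,"dy":0.08,"dz":0.5,"wx":-0.07,"wy":0.0,"wz":0.0,"fingers":0.65},
    {"dx":0.0,"dy":0.0,"dz":0.5,"wx":0.0,"wy":0.0,"wz":0.0,"fingers":0.65},
    {"dx":0.0,"dy":0.0,"dz":0.38,"wx":0.0,"wy":0.0,"wz":0.0,"fingers":0.65},
    {"dx":0.0,"dy":0.0,"dz":0.0,"wx":0.0,"wy":0.0,"wz":0.0,"fingers":0.65},
    {"dx":0.0,"dy":0.0,"dz":0.0,"wx":0.0,"wy":0.0,"wz":0.0,"fingers":0.65},
  ],
)

```text
time_s: 17.1
tcp_pos: [685.4, -73.1, 10.1]
ee_rot: [[0.154, 0.988, 0.002], [0.988, -0.154, -0.001], [-0.001, 0.002, -1.0]]
contact_force: [-0.0, 0.0, 0.3]
finger_gap: 56.6
grasp_force: 0.0
```

Emit:
arm_command(
  deltas=[
    {"dx":0.0,"dy":0.0,"dz":0.14,"wx":0.0,"wy":0.0,"wz":0.0,"fingers":0.6},
    {"dx":0.0,"dy":0.0,"dz":0.0,"wx":0.0,"wy":0.0,"wz":0.0,"fingers":0.6},
    {"dx":0.0,"dy":0.0,"dz":0.0,"wx":0.0,"wy":0.0,"wz":0.0,"fingers":0.6},
  ],
)

```text
time_s: 17.4
tcp_pos: [686.0, -73.4, 2.9]
ee_rot: [[0.154, 0.988, 0.002], [0.988, -0.154, -0.001], [-0.001, 0.002, -1.0]]
contact_force: [0.3, -0.8, -1.3]
finger_gap: 52.5
grasp_force: 0.0
```

Emit:
arm_command(
  deltas=[
    {"dx":0.0,"dy":0.0,"dz":0.0,"wx":0.0,"wy":0.0,"wz":0.0,"fingers":0.2},
    {"dx":0.0,"dy":0.0,"dz":0.0,"wx":0.0,"wy":0.0,"wz":0.0,"fingers":0.2},
    {"dx":0.0,"dy":0.0,"dz":0.0,"wx":0.0,"wy":0.0,"wz":0.0,"fingers":0.2},
    {"dx":0.0,"dy":0.0,"dz":0.0,"wx":0.0,"wy":0.0,"wz":0.0,"fingers":0.2},
    {"dx":0.0,"dy":0.0,"dz":0.0,"wx":0.0,"wy":0.0,"wz":0.0,"fingers":0.2},
  ],
)

```text
time_s: 17.9
tcp_pos: [685.8, -73.5, 2.4]
ee_rot: [[0.154, 0.988, 0.002], [0.988, -0.154, -0.001], [-0.001, 0.002, -1.0]]
contact_force: [0.2, -0.3, 0.4]
finger_gap: 32.3
grasp_force: 30.0
```

Emit:
arm_command(
  deltas=[
    {"dx":0.0,"dy":0.0,"dz":-0.3,"wx":0.0,"wy":0.0,"wz":0.0,"fingers":0.2},
    {"dx":0.0,"dy":0.0,"dz":-0.6,"wx":0.0,"wy":0.0,"wz":0.0,"fingers":0.2},
    {"dx":0.0,"dy":0.0,"dz":-0.6,"wx":0.0,"wy":0.0,"wz":0.0,"fingers":0.2},
    {"dx":0.0,"dy":0.0,"dz":0.0,"wx":0.0,"wy":0.0,"wz":0.0,"fingers":0.2},
  ],
)

```text
time_s: 18.3
tcp_pos: [689.2, -74.3, 83.7]
ee_rot: [[0.155, 0.988, 0.011], [0.988, -0.155, -0.002], [-0.0, 0.011, -1.0]]
contact_force: [-0.4, -0.8, 1.1]
finger_gap: 32.5
grasp_force: 30.0
```

```bash
python3 -c "
from h import *
from workcell import *
s=grab_frame('scene')
for c in comps(label(s),40):
  if 150<c[0][0]<240 and 240<c[0][1]<300: print(c[:2],plane(s,c[0],11),plane(s,c[0],21))
# target: tray local y for TCP
th=.147;yl=-21-8.1*np.cos(th)-2.4*np.sin(th);z=3+42*np.sin(th)-8.1*np.sin(th)+2.4*np.cos(th)
x=564.4+1.2-.06*yl;y=-64.4+.998*yl;print(yl,x,y,z)
goal(x,y,60,.06,th)"
```

```text
(array([204.53134182, 278.17580803]), np.int32(2042)) [[556.29658841  35.29478761  11.        ]] [[548.88305115  40.27410386  21.        ]]
-29.364171794698876 567.361850307682 -93.70544345110949 10.339487887562614
turn [ 0.17  1.06 -1.53] rows 2 [ 0.084  0.529 -0.767]
shift [-0.311 -2.427  0.384] rows 3 [-0.104 -0.809  0.128]
t 18.4 p [687.8 -73.9  81.3] gap 32.3 gf 30.0 F [-0.   0.6 -1. ]
```

Emit:
arm_command(
  deltas=[
    {"dx":0.0,"dy":0.0,"dz":0.0,"wx":0.084,"wy":0.53,"wz":-0.767,"fingers":0.2},
    {"dx":0.0,"dy":0.0,"dz":0.0,"wx":0.084,"wy":0.53,"wz":-0.767,"fingers":0.2},
    {"dx":-0.1,"dy":-0.8,"dz":0.0,"wx":0.0,"wy":0.0,"wz":0.0,"fingers":0.2},
    {"dx":-0.1,"dy":-0.8,"dz":0.1,"wx":0.0,"wy":0.0,"wz":0.0,"fingers":0.2},
    {"dx":-0.1,"dy":-0.8,"dz":0.2,"wx":0.0,"wy":0.0,"wz":0.0,"fingers":0.2},
  ],
)

```text
time_s: 18.85
tcp_pos: [564.9, -94.1, 60.6]
ee_rot: [[-0.058, 0.998, -0.015], [0.987, 0.059, 0.146], [0.147, -0.006, -0.989]]
contact_force: [-0.9, 0.3, 0.5]
finger_gap: 32.4
grasp_force: 30.0
```

Emit:
arm_command(
  deltas=[
    {"dx":0.0,"dy":0.0,"dz":0.0,"wx":0.0,"wy":0.0,"wz":0.0,"fingers":0.2},
    {"dx":0.0,"dy":0.0,"dz":0.0,"wx":0.0,"wy":0.0,"wz":0.0,"fingers":0.2},
    {"dx":0.0,"dy":0.0,"dz":0.0,"wx":0.0,"wy":0.0,"wz":0.0,"fingers":0.2},
  ],
)

```text
time_s: 19.15
tcp_pos: [567.7, -92.7, 61.5]
ee_rot: [[-0.059, 0.998, -0.013], [0.987, 0.061, 0.147], [0.147, -0.004, -0.989]]
contact_force: [-0.2, 0.2, -0.6]
finger_gap: 32.7
grasp_force: 30.0
```

```bash
python3 -c "
from h import *
goal(567.4,-93.7,30,.06,.147)"
```

```text
turn [-0.03 -0.01  0.  ] rows 1 [-0.033 -0.005  0.001]
shift [-0.111 -0.008  0.621] rows 1 [-0.111 -0.008  0.621]
t 19.1 p [567.7 -92.7  61.5] gap 32.7 gf 30.0 F [-0.2  0.2 -0.6]
```

Emit:
arm_command(
  deltas=[
    {"dx":-0.05,"dy":-0.01,"dz":0.3,"wx":-0.03,"wy":0.0,"wz":0.0,"fingers":0.2},
    {"dx":-0.06,"dy":0.0,"dz":0.32,"wx":0.0,"wy":0.0,"wz":0.0,"fingers":0.2},
    {"dx":0.0,"dy":0.0,"dz":0.0,"wx":0.0,"wy":0.0,"wz":0.0,"fingers":0.2},
    {"dx":0.0,"dy":0.0,"dz":0.0,"wx":0.0,"wy":0.0,"wz":0.0,"fingers":0.2},
  ],
)

```text
time_s: 19.55
tcp_pos: [566.0, -93.9, 29.0]
ee_rot: [[-0.059, 0.998, -0.012], [0.987, 0.06, 0.147], [0.147, -0.003, -0.989]]
contact_force: [0.4, 0.8, 0.3]
finger_gap: 32.4
grasp_force: 30.0
```

```bash
python3 -c "
from h import *
goal(567.4,-93.7,10.3,.06,.147)"
```

```text
turn [-0.02 -0.01 -0.  ] rows 1 [-0.023 -0.005 -0.004]
shift [-0.052  0.029  0.37 ] rows 1 [-0.052  0.029  0.37 ]
t 19.6 p [566.  -93.9  29. ] gap 32.4 gf 30.0 F [0.4 0.8 0.3]
```

Emit:
arm_command(
  deltas=[
    {"dx":-0.03,"dy":0.02,"dz":0.15,"wx":-0.02,"wy":0.0,"wz":0.0,"fingers":0.2},
    {"dx":-0.02,"dy":0.0,"dz":0.13,"wx":0.0,"wy":0.0,"wz":0.0,"fingers":0.2},
    {"dx":0.0,"dy":0.0,"dz":0.0,"wx":0.0,"wy":0.0,"wz":0.0,"fingers":0.2},
    {"dx":0.0,"dy":0.0,"dz":0.0,"wx":0.0,"wy":0.0,"wz":0.0,"fingers":0.2},
    {"dx":0.0,"dy":0.0,"dz":0.0,"wx":0.0,"wy":0.0,"wz":0.0,"fingers":0.2},
  ],
)

```text
time_s: 20.05
tcp_pos: [567.1, -94.5, 15.6]
ee_rot: [[-0.059, 0.998, -0.007], [0.987, 0.059, 0.147], [0.147, 0.001, -0.989]]
contact_force: [-0.4, -1.0, -0.5]
finger_gap: 32.0
grasp_force: 30.0
```

Emit:
arm_command(
  deltas=[
    {"dx":0.0,"dy":0.0,"dz":0.05,"wx":0.0,"wy":0.0,"wz":0.0,"fingers":0.2},
    {"dx":0.0,"dy":0.0,"dz":0.0,"wx":0.0,"wy":0.0,"wz":0.0,"fingers":0.2},
    {"dx":0.0,"dy":0.0,"dz":0.0,"wx":0.0,"wy":0.0,"wz":0.0,"fingers":0.2},
  ],
)

```text
time_s: 20.35
tcp_pos: [566.9, -94.0, 12.9]
ee_rot: [[-0.059, 0.998, -0.008], [0.987, 0.059, 0.147], [0.147, 0.001, -0.989]]
contact_force: [0.4, -0.6, 0.2]
finger_gap: 32.4
grasp_force: 30.0
```

Emit:
arm_command(
  deltas=[
    {"dx":0.0,"dy":0.0,"dz":0.04,"wx":0.0,"wy":0.0,"wz":0.0,"fingers":0.2},
    {"dx":0.0,"dy":0.0,"dz":0.0,"wx":0.0,"wy":0.0,"wz":0.0,"fingers":0.2},
    {"dx":0.0,"dy":0.0,"dz":0.0,"wx":0.0,"wy":0.0,"wz":0.0,"fingers":0.2},
  ],
)

```text
time_s: 20.65
tcp_pos: [566.8, -93.8, 10.8]
ee_rot: [[-0.059, 0.998, -0.008], [0.987, 0.059, 0.147], [0.147, 0.001, -0.989]]
contact_force: [0.1, -0.4, -0.4]
finger_gap: 32.7
grasp_force: 30.0
```

Emit:
arm_command(
  deltas=[
    {"dx":0.0,"dy":0.0,"dz":0.015,"wx":0.0,"wy":0.0,"wz":0.0,"fingers":0.2},
    {"dx":0.0,"dy":0.0,"dz":0.0,"wx":0.0,"wy":0.0,"wz":0.0,"fingers":0.2},
    {"dx":0.0,"dy":0.0,"dz":0.0,"wx":0.0,"wy":0.0,"wz":0.0,"fingers":0.2},
  ],
)

```text
time_s: 20.95
tcp_pos: [567.0, -93.7, 10.4]
ee_rot: [[-0.058, 0.998, -0.008], [0.987, 0.059, 0.147], [0.147, 0.001, -0.989]]
contact_force: [-0.4, 0.8, 2.3]
finger_gap: 32.3
grasp_force: 30.0
```

Emit:
arm_command(
  deltas=[
    {"dx":0.0,"dy":0.0,"dz":0.0,"wx":0.0,"wy":0.0,"wz":0.0,"fingers":0.48},
    {"dx":0.0,"dy":0.0,"dz":0.0,"wx":0.0,"wy":0.0,"wz":0.0,"fingers":0.48},
    {"dx":0.0,"dy":0.0,"dz":0.0,"wx":0.0,"wy":0.0,"wz":0.0,"fingers":0.48},
  ],
)

```text
time_s: 21.25
tcp_pos: [566.8, -93.6, 10.0]
ee_rot: [[-0.059, 0.998, -0.008], [0.987, 0.059, 0.147], [0.147, 0.001, -0.989]]
contact_force: [-0.4, 0.4, -0.2]
finger_gap: 40.9
grasp_force: 0.0
```

Emit:
arm_command(
  deltas=[
    {"dx":0.0,"dy":0.0,"dz":-0.2,"wx":0.0,"wy":0.0,"wz":0.0,"fingers":0.48},
    {"dx":0.0,"dy":0.0,"dz":-0.6,"wx":0.0,"wy":0.0,"wz":0.0,"fingers":0.6},
    {"dx":0.0,"dy":0.0,"dz":-0.6,"wx":0.0,"wy":0.0,"wz":0.0,"fingers":0.65},
    {"dx":0.0,"dy":0.0,"dz":0.0,"wx":0.0,"wy":0.0,"wz":0.0,"fingers":0.65},
  ],
)

```text
time_s: 21.65
tcp_pos: [570.7, -105.9, 84.4]
ee_rot: [[-0.058, 0.998, 0.001], [0.988, 0.058, 0.146], [0.145, 0.009, -0.989]]
contact_force: [-0.2, 0.3, 0.4]
finger_gap: 54.3
grasp_force: 0.0
```

```bash
python3 -c "
from h import *
goal(440,-64.8,60,-.341)"
```

```text
turn [-0.14 -1.04  2.85] rows 3 [-0.048 -0.348  0.952]
shift [-0.099 -2.738  0.488] rows 3 [-0.033 -0.913  0.163]
t 21.6 p [ 570.7 -105.9   84.4] gap 54.3 gf 0.0 F [-0.2  0.3  0.4]
```

Emit:
arm_command(
  deltas=[
    {"dx":0.0,"dy":0.0,"dz":0.0,"wx":-0.05,"wy":-0.348,"wz":0.95,"fingers":0.6},
    {"dx":0.0,"dy":0.0,"dz":0.0,"wx":-0.05,"wy":-0.348,"wz":0.95,"fingers":0.6},
    {"dx":0.0,"dy":0.0,"dz":0.0,"wx":-0.05,"wy":-0.348,"wz":0.95,"fingers":0.6},
  ],
)

```text
time_s: 21.95
tcp_pos: [567.1, -104.2, 79.5]
ee_rot: [[0.338, 0.941, -0.007], [0.941, -0.338, -0.0], [-0.003, -0.007, -1.0]]
contact_force: [-1.1, 0.8, 0.5]
finger_gap: 52.5
grasp_force: 0.0
```

Emit:
arm_command(
  deltas=[
    {"dx":-0.03,"dy":-0.9,"dz":0.0,"wx":0.0,"wy":0.0,"wz":0.0,"fingers":0.6},
    {"dx":-0.03,"dy":-0.9,"dz":0.2,"wx":0.0,"wy":0.0,"wz":0.0,"fingers":0.6},
    {"dx":-0.03,"dy":-0.9,"dz":0.2,"wx":0.0,"wy":0.0,"wz":0.0,"fingers":0.6},
    {"dx":0.0,"dy":0.0,"dz":0.0,"wx":0.0,"wy":0.0,"wz":0.0,"fingers":0.6},
    {"dx":0.0,"dy":0.0,"dz":0.0,"wx":0.0,"wy":0.0,"wz":0.0,"fingers":0.6},
  ],
)

```text
time_s: 22.45
tcp_pos: [437.5, -62.6, 60.2]
ee_rot: [[0.332, 0.943, -0.007], [0.943, -0.332, 0.003], [0.0, -0.008, -1.0]]
contact_force: [1.7, -0.1, 0.3]
finger_gap: 52.3
grasp_force: 0.0
```

```bash
python3 -c "
from h import *
from workcell import *
goal(440,-64.8,10,-.341)
s=grab_frame('scene')
cv2.imwrite('pics/p5.png',cv2.resize(s['img'][160:320,130:330],(750,600),interpolation=2)[:,:,::-1])"
```

```text
turn [-0.06 -0.    0.02] rows 1 [-0.057 -0.001  0.021]
shift [-0.026  0.061  1.004] rows 2 [-0.013  0.031  0.502]
t 22.4 p [437.5 -62.6  60.2] gap 52.3 gf 0.0 F [ 1.7 -0.1  0.3]
```

View pics/p5.png

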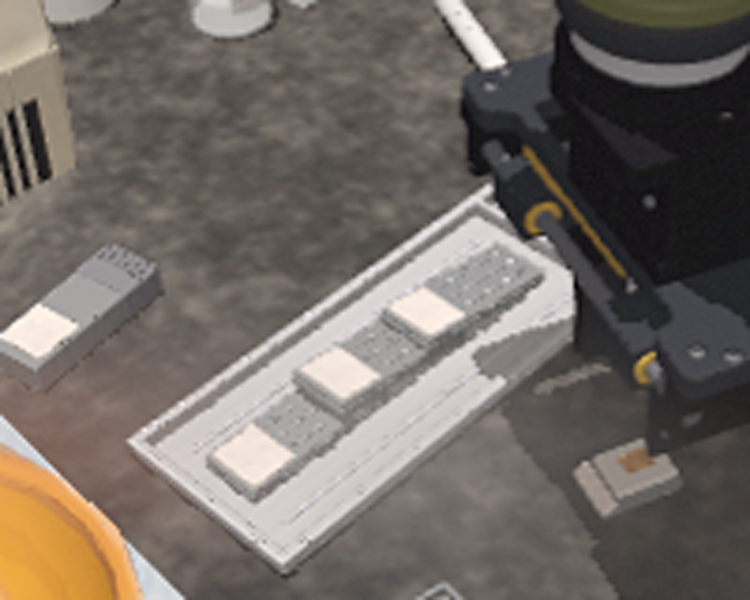

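Emit:
arm_command(
  deltas=[
    {"dx":-0.03,"dy":0.05,"dz":0.4,"wx":-0.06,"wy":0.0,"wz":0.02,"fingers":0.6},
    {"dx":0.0,"dy":0.0,"dz":0.4,"wx":0.0,"wy":0.0,"wz":0.0,"fingers":0.6},
    {"dx":0.0,"dy":0.0,"dz":0.2,"wx":0.0,"wy":0.0,"wz":0.0,"fingers":0.6},
    {"dx":0.0,"dy":0.0,"dz":0.0,"wx":0.0,"wy":0.0,"wz":0.0,"fingers":0.6},
    {"dx":0.0,"dy":0.0,"dz":0.0,"wx":0.0,"wy":0.0,"wz":0.0,"fingers":0.6},
  ],
)

```text
time_s: 23.0
tcp_pos: [441.2, -66.0, 10.9]
ee_rot: [[0.336, 0.942, 0.001], [0.942, -0.336, -0.002], [-0.002, 0.002, -1.0]]
contact_force: [0.9, 0.6, -0.5]
finger_gap: 52.2
grasp_force: 0.0
```

Emit:
arm_command(
  deltas=[
    {"dx":0.02,"dy":-0.02,"dz":0.16,"wx":0.0,"wy":0.0,"wz":0.0,"fingers":0.6},
    {"dx":0.0,"dy":0.0,"dz":0.0,"wx":0.0,"wy":0.0,"wz":0.0,"fingers":0.6},
    {"dx":0.0,"dy":0.0,"dz":0.0,"wx":0.0,"wy":0.0,"wz":0.0,"fingers":0.5},
  ],
)

```text
time_s: 23.3
tcp_pos: [439.6, -64.2, 2.5]
ee_rot: [[0.335, 0.942, 0.0], [0.942, -0.335, -0.001], [-0.001, 0.001, -1.0]]
contact_force: [-0.3, 0.1, -0.7]
finger_gap: 49.4
grasp_force: 0.0
```

Emit:
arm_command(
  deltas=[
    {"dx":0.0,"dy":0.0,"dz":0.0,"wx":0.0,"wy":0.0,"wz":0.0,"fingers":0.15},
    {"dx":0.0,"dy":0.0,"dz":0.0,"wx":0.0,"wy":0.0,"wz":0.0,"fingers":0.15},
    {"dx":0.0,"dy":0.0,"dz":0.0,"wx":0.0,"wy":0.0,"wz":0.0,"fingers":0.15},
    {"dx":0.0,"dy":0.0,"dz":0.0,"wx":0.0,"wy":0.0,"wz":0.0,"fingers":0.15},
    {"dx":0.0,"dy":0.0,"dz":0.0,"wx":0.0,"wy":0.0,"wz":0.0,"fingers":0.15},
  ],
)

```text
time_s: 23.8
tcp_pos: [439.7, -64.2, 2.5]
ee_rot: [[0.335, 0.942, 0.001], [0.942, -0.335, -0.001], [-0.001, 0.001, -1.0]]
contact_force: [0.0, -0.6, 1.3]
finger_gap: 26.8
grasp_force: 30.0
```

Emit:
arm_command(
  deltas=[
    {"dx":0.0,"dy":0.0,"dz":-0.3,"wx":0.0,"wy":0.0,"wz":0.0,"fingers":0.15},
    {"dx":0.0,"dy":0.0,"dz":-0.6,"wx":0.0,"wy":0.0,"wz":0.0,"fingers":0.15},
    {"dx":0.0,"dy":0.0,"dz":-0.5,"wx":0.0,"wy":0.0,"wz":0.0,"fingers":0.15},
    {"dx":0.0,"dy":0.0,"dz":0.0,"wx":0.0,"wy":0.0,"wz":0.0,"fingers":0.15},
  ],
)

```text
time_s: 24.2
tcp_pos: [442.2, -64.2, 75.3]
ee_rot: [[0.335, 0.942, 0.007], [0.942, -0.335, -0.0], [0.002, 0.007, -1.0]]
contact_force: [0.7, 0.5, 0.0]
finger_gap: 27.2
grasp_force: 30.0
```

```bash
python3 -c "
from h import *
goal(571,-174.2,50,.06)"
```

```text
turn [ 0.05 -0.   -2.88] rows 3 [ 0.016 -0.002 -0.959]
shift [-2.35   2.439  0.507] rows 3 [-0.783  0.813  0.169]
t 24.2 p [442.2 -64.2  75.3] gap 27.2 gf 30.0 F [0.7 0.5 0. ]
```

Emit:
arm_command(
  deltas=[
    {"dx":0.0,"dy":0.0,"dz":0.0,"wx":0.0,"wy":0.0,"wz":-0.96,"fingers":0.15},
    {"dx":0.0,"dy":0.0,"dz":0.0,"wx":0.0,"wy":0.0,"wz":-0.96,"fingers":0.15},
    {"dx":0.0,"dy":0.0,"dz":0.0,"wx":0.0,"wy":0.0,"wz":-0.96,"fingers":0.15},
  ],
)

```text
time_s: 24.5
tcp_pos: [438.9, -64.1, 71.5]
ee_rot: [[-0.066, 0.998, -0.001], [0.998, 0.066, -0.001], [-0.001, -0.001, -1.0]]
contact_force: [-0.3, -0.6, 0.2]
finger_gap: 27.2
grasp_force: 30.0
```

Emit:
arm_command(
  deltas=[
    {"dx":-0.59,"dy":0.61,"dz":0.0,"wx":0.0,"wy":0.0,"wz":0.0,"fingers":0.15},
    {"dx":-0.59,"dy":0.61,"dz":0.0,"wx":0.0,"wy":0.0,"wz":0.0,"fingers":0.15},
    {"dx":-0.59,"dy":0.61,"dz":0.2,"wx":0.0,"wy":0.0,"wz":0.0,"fingers":0.15},
    {"dx":-0.58,"dy":0.61,"dz":0.3,"wx":0.0,"wy":0.0,"wz":0.0,"fingers":0.15},
    {"dx":0.0,"dy":0.0,"dz":0.0,"wx":0.0,"wy":0.0,"wz":0.0,"fingers":0.15},
  ],
)

```text
time_s: 25.0
tcp_pos: [568.4, -178.3, 42.6]
ee_rot: [[-0.057, 0.998, -0.006], [0.998, 0.057, -0.007], [-0.006, -0.006, -1.0]]
contact_force: [-1.6, 0.8, -1.0]
finger_gap: 26.8
grasp_force: 30.0
```

Emit:
arm_command(
  deltas=[
    {"dx":0.0,"dy":0.0,"dz":0.0,"wx":0.0,"wy":0.0,"wz":0.0,"fingers":0.15},
    {"dx":0.0,"dy":0.0,"dz":0.0,"wx":0.0,"wy":0.0,"wz":0.0,"fingers":0.15},
  ],
)

```text
time_s: 25.2
tcp_pos: [567.5, -173.3, 47.2]
ee_rot: [[-0.061, 0.998, -0.001], [0.998, 0.061, -0.0], [-0.0, -0.001, -1.0]]
contact_force: [-0.0, 0.5, -0.2]
finger_gap: 27.2
grasp_force: 30.0
```

```bash
python3 -c "
from h import *
from workcell import *
goal(571,-174.2,5.5,.06)
s=grab_frame('scene')
cv2.imwrite('pics/p6.png',cv2.resize(s['img'][160:320,180:380],(750,600),interpolation=2)[:,:,::-1])"
```

```text
turn [-0.01  0.    0.  ] rows 1 [-0.005  0.003  0.004]
shift [-0.022  0.069  0.833] rows 1 [-0.022  0.069  0.833]
t 25.2 p [ 567.5 -173.3   47.2] gap 27.2 gf 30.0 F [-0.   0.5 -0.2]
```

View pics/p6.png

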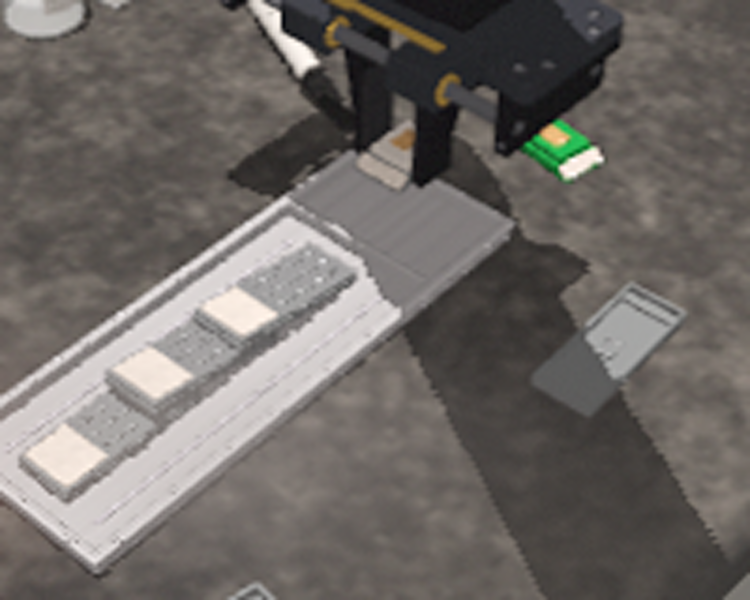

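Emit:
arm_command(
  deltas=[
    {"dx":-0.02,"dy":0.05,"dz":0.3,"wx":0.0,"wy":0.0,"wz":0.0,"fingers":0.15},
    {"dx":0.0,"dy":0.0,"dz":0.3,"wx":0.0,"wy":0.0,"wz":0.0,"fingers":0.15},
    {"dx":0.0,"dy":0.0,"dz":0.12,"wx":0.0,"wy":0.0,"wz":0.0,"fingers":0.15},
    {"dx":0.0,"dy":0.0,"dz":0.0,"wx":0.0,"wy":0.0,"wz":0.0,"fingers":0.15},
    {"dx":0.0,"dy":0.0,"dz":0.0,"wx":0.0,"wy":0.0,"wz":0.0,"fingers":0.15},
  ],
)

```text
time_s: 25.75
tcp_pos: [570.8, -175.1, 11.4]
ee_rot: [[-0.06, 0.998, 0.0], [0.998, 0.06, -0.001], [-0.001, 0.0, -1.0]]
contact_force: [0.5, 0.4, 0.2]
finger_gap: 27.2
grasp_force: 30.0
```

Emit:
arm_command(
  deltas=[
    {"dx":0.0,"dy":0.0,"dz":0.06,"wx":0.0,"wy":0.0,"wz":0.0,"fingers":0.15},
    {"dx":0.0,"dy":0.0,"dz":0.0,"wx":0.0,"wy":0.0,"wz":0.0,"fingers":0.15},
    {"dx":0.0,"dy":0.0,"dz":0.0,"wx":0.0,"wy":0.0,"wz":0.0,"fingers":0.15},
  ],
)

```text
time_s: 26.05
tcp_pos: [571.2, -175.1, 8.8]
ee_rot: [[-0.06, 0.998, 0.001], [0.998, 0.06, -0.001], [-0.001, 0.001, -1.0]]
contact_force: [-1.1, -0.2, -0.8]
finger_gap: 27.2
grasp_force: 30.0
```

Emit:
arm_command(
  deltas=[
    {"dx":0.0,"dy":0.0,"dz":0.045,"wx":0.0,"wy":0.0,"wz":0.0,"fingers":0.15},
    {"dx":0.0,"dy":0.0,"dz":0.0,"wx":0.0,"wy":0.0,"wz":0.0,"fingers":0.15},
    {"dx":0.0,"dy":0.0,"dz":0.0,"wx":0.0,"wy":0.0,"wz":0.0,"fingers":0.15},
  ],
)

```text
time_s: 26.35
tcp_pos: [571.0, -175.0, 6.3]
ee_rot: [[-0.06, 0.998, 0.0], [0.998, 0.06, -0.001], [-0.001, 0.0, -1.0]]
contact_force: [0.0, -0.6, -0.5]
finger_gap: 27.4
grasp_force: 30.0
```

Emit:
arm_command(
  deltas=[
    {"dx":0.0,"dy":0.0,"dz":0.02,"wx":0.0,"wy":0.0,"wz":0.0,"fingers":0.15},
    {"dx":0.0,"dy":0.0,"dz":0.0,"wx":0.0,"wy":0.0,"wz":0.0,"fingers":0.15},
    {"dx":0.0,"dy":0.0,"dz":0.0,"wx":0.0,"wy":0.0,"wz":0.0,"fingers":0.15},
  ],
)

```text
time_s: 26.65
tcp_pos: [571.1, -175.1, 5.6]
ee_rot: [[-0.06, 0.998, 0.001], [0.998, 0.06, -0.001], [-0.001, 0.001, -1.0]]
contact_force: [-1.0, -0.6, 1.9]
finger_gap: 26.9
grasp_force: 30.0
```

Contact. Release, lift, then clear the view.

Emit:
arm_command(
  deltas=[
    {"dx":0.0,"dy":0.0,"dz":0.0,"wx":0.0,"wy":0.0,"wz":0.0,"fingers":0.45},
    {"dx":0.0,"dy":0.0,"dz":0.0,"wx":0.0,"wy":0.0,"wz":0.0,"fingers":0.45},
    {"dx":0.0,"dy":0.0,"dz":0.0,"wx":0.0,"wy":0.0,"wz":0.0,"fingers":0.45},
  ],
)

```text
time_s: 26.95
tcp_pos: [570.9, -175.0, 5.1]
ee_rot: [[-0.06, 0.998, 0.0], [0.998, 0.06, -0.001], [-0.001, 0.0, -1.0]]
contact_force: [0.1, 0.2, -0.7]
finger_gap: 37.9
grasp_force: 0.0
```

Emit:
arm_command(
  deltas=[
    {"dx":0.0,"dy":0.0,"dz":-0.3,"wx":0.0,"wy":0.0,"wz":0.0,"fingers":0.45},
    {"dx":0.0,"dy":0.0,"dz":-0.8,"wx":0.0,"wy":0.0,"wz":0.0,"fingers":0.5},
    {"dx":0.0,"dy":0.0,"dz":-0.9,"wx":0.0,"wy":0.0,"wz":0.0,"fingers":0.5},
    {"dx":-0.8,"dy":0.0,"dz":-0.5,"wx":0.0,"wy":0.0,"wz":0.0,"fingers":0.5},
    {"dx":-0.8,"dy":0.0,"dz":0.0,"wx":0.0,"wy":0.0,"wz":0.0,"fingers":0.5},
  ],
)

```text
time_s: 27.45
tcp_pos: [579.5, -255.3, 136.8]
ee_rot: [[-0.064, 0.998, 0.01], [0.998, 0.064, -0.003], [-0.004, 0.01, -1.0]]
contact_force: [0.1, -0.5, 0.1]
finger_gap: 43.5
grasp_force: 0.0
```

Emit:
arm_command(
  deltas=[
    {"dx":-0.8,"dy":0.0,"dz":0.0,"wx":0.0,"wy":0.0,"wz":0.0,"fingers":0.5},
    {"dx":-0.8,"dy":0.0,"dz":0.0,"wx":0.0,"wy":0.0,"wz":0.0,"fingers":0.5},
    {"dx":-0.8,"dy":0.0,"dz":0.0,"wx":0.0,"wy":0.0,"wz":0.0,"fingers":0.5},
    {"dx":0.0,"dy":0.0,"dz":0.0,"wx":0.0,"wy":0.0,"wz":0.0,"fingers":0.5},
    {"dx":0.0,"dy":0.0,"dz":0.0,"wx":0.0,"wy":0.0,"wz":0.0,"fingers":0.5},
  ],
)

```text
time_s: 27.95
tcp_pos: [582.3, -376.0, 131.3]
ee_rot: [[-0.058, 0.998, 0.0], [0.998, 0.058, -0.002], [-0.002, 0.0, -1.0]]
contact_force: [-0.2, -0.3, 0.3]
finger_gap: 43.6
grasp_force: 0.0
```

```bash
python3 -c "
from h import *
from workcell import *
t=grab_frame('top');s=grab_frame('scene')
a=t['img'][120:295,150:330];b=s['img'][170:345,150:330]
cv2.imwrite('pics/p7.png',cv2.resize(np.hstack([a,b]),(800,389),interpolation=2)[:,:,::-1]);print(state()['time_s'],state()['tcp_pos'])"
```

```text
28.05 [ 583.65649745 -372.97588852  130.9764491 ]
```

View pics/p7.png

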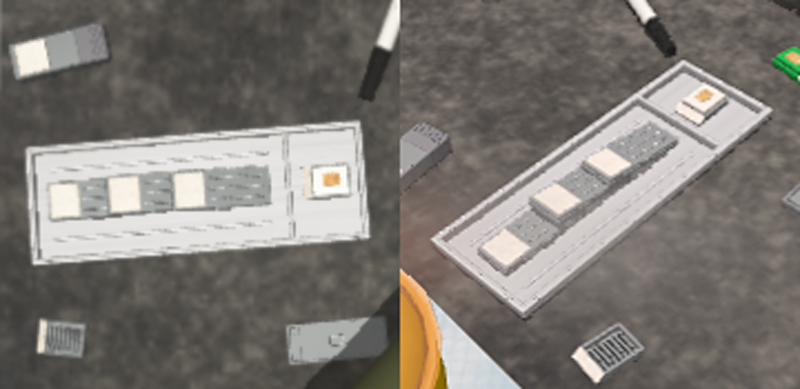

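The final view shows all three labels visible in one straight fan. The label centres are at about x 63, 124 and 189 in the top half of the picture. The wax block sits wax up in the pocket at about (328,181), and the look-alikes have not moved.

```bash
python3 -c "
from workcell import *
print(sign_off())"
```

```text
the job is handed in; nothing more can be done
None
```

The tray is packed and handed in at about 28 s: three mailers fanned label-end out toward the plain end, the wax block wax up in the pocket, and the look-alikes not handled.

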